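# Stow the wheel hardware in the swivel organiser

## Task

Put the truck wheel hardware away in the two-tier swivel organiser: first lift the handlamp off its charging base and stand it upright in the middle of the coaster so that it is out of the tray's way, then push the top tray round on its pivot pin, all the way to its stop, to uncover the bin. Put every lug nut and impact socket into the bin and every valve stem into the tray, push the tray back fully home over the bin, and then stand the lamp upright in the middle of its charging base again. Never let the tray knock the lamp or tip the lamp over, and leave the red tin, wheel chock and wrench where they are.

Things in the scene. Friction and masses are not known exactly. Their poses are not given: they have to be found in the camera images.
- bin: Lower bin of the organiser, grey, fixed to the shelf: open box 170 mm (its x) by 220 mm (its y) by 75 mm tall outside, walls and floor 4 mm thick. Origin: centre of its underside on the shelf. Its front faces -x. While the tray is home it covers the bin completely, with 3 mm between rim and tray.
- tray (a joint): Angle of the blue-green top tray about the pivot pin, rad: 0 = fully home over the bin (stop); it grows as the tray swings clockwise seen from above, over the bin's front and round to its +y side; 1.65 = outer stop, tray beside the bin. May start ajar (up to 0.15). Stays where it is left: friction 0.2 N m, no spring.
- tray_mid (a point): Centre of the tray's inner floor; axes turn with the tray (the bin's axes when home). Open tray 170 mm (x) by 220 mm (y), 25 mm tall, walls and floor 4 mm, underside 78 mm and rim 103 mm above the shelf. The pivot pin is at x = +73, y = +98 mm from this point. A finger pushing the outside of the -y wall opens the tray, one pushing the outside of the -x wall closes it.
- tray_pivot (a point): Pivot pin of the tray, vertical steel pin 12 mm in diameter at the bin's corner x = +73 mm, y = +98 mm from the bin's centre; it runs through the tray's corner and ends in a 20 mm head 118 mm above the shelf. This point is on its axis, 103 mm above the shelf, in the bin's axes.
- charger: Charging base (stand) of the handlamp: low black disc 124 mm in diameter, 18 mm tall, flat top, fixed to the shelf at the bin's +y side, below the tray's sweep. Origin: centre of its underside on the shelf.
- coaster: Dark red round coaster of hard silicone, 120 mm in diameter and 6 mm thick, flat, fixed to the shelf. Origin: centre of its underside on the shelf.
- lamp_mid (a point): Handlamp (grey and white lantern, 0.3 to 0.6 kg): foot 84 mm in diameter, body 72 mm in diameter up to 122 mm above its underside, hoop handle above that, 167 mm tall in all. This point is on its axis 80 mm above its underside; z is its axis, upwards. It starts standing on the charging base.
- lamp_grip (a point): Centre of the handlamp's carrying bar, on the lamp's axis 160 mm above its underside: a straight level bar along the lamp's y axis, 16 mm wide (x), 14 mm high, 92 mm long, on two legs that leave 72 mm of free length and 31 mm of free height below it.
- nut1_mid (a point): Steel truck lug nut standing on its hexagon, conical seat up: hexagon 46 mm across flats, 42 mm tall, then a cone from 45 to 30 mm; 60 mm tall in all, 0.25 to 0.5 kg. This point: on its axis, 30 mm above its underside; z points to the cone; pairs of flats face 30, 90 and 150 degrees from x about z. Belongs in the bin. May be absent (None).
- nut2_mid (a point): Steel truck lug nut standing on its hexagon, conical seat up: hexagon 46 mm across flats, 42 mm tall, then a cone from 45 to 30 mm; 60 mm tall in all, 0.25 to 0.5 kg. This point: on its axis, 30 mm above its underside; z points to the cone; pairs of flats face 30, 90 and 150 degrees from x about z. Belongs in the bin. May be absent (None).
- socket1_mid (a point): Black impact socket, a plain cylinder 56 mm in diameter, 64 mm tall, standing upright, 0.38 to 0.75 kg. This point: on its axis, 32 mm above its underside; z is its axis. Belongs in the bin. May be absent (None).
- socket2_mid (a point): Black impact socket, a plain cylinder 56 mm in diameter, 64 mm tall, standing upright, 0.38 to 0.75 kg. This point: on its axis, 32 mm above its underside; z is its axis. Belongs in the bin. May be absent (None).
- stem1_mid (a point): Brass-toned bent valve stem lying flat, an L of 12 mm round bar, 0.09 kg. Long leg along this point's x from -63 mm (black cap, 16 mm across) to +45 mm (elbow, 16 mm); then a short leg with 16 mm rubber end runs 42 mm to +y. This point: on the long leg's axis, 8 mm above what it lies on; z is up as placed. Belongs in the tray. May be absent (None).
- stem2_mid (a point): Brass-toned bent valve stem lying flat, an L of 12 mm round bar, 0.09 kg. Long leg along this point's x from -63 mm (black cap, 16 mm across) to +45 mm (elbow, 16 mm); then a short leg with 16 mm rubber end runs 42 mm to +y. This point: on the long leg's axis, 8 mm above what it lies on; z is up as placed. Belongs in the tray. May be absent (None).
- tin: Red tin, 80 mm in diameter, 65 mm tall; origin at the centre of its underside. Bystander, leave alone.
- chock: Black rubber wheel chock, 130 by 75 by 60 mm; origin at the centre of its underside. Bystander, leave alone.
- wrench: Steel wrench 220 mm long lying on the shelf. Bystander, leave alone.
There are look-alikes about, which are no part of the job. What is shaped like the part that bears socket1_mid but blue, green or orange is not meant.

How it is judged:
By the outcome, as a careful person would: the job done as asked, in the order asked, and still so for the second after the job is handed in, with the robot touching nothing.
Of nut1, nut2, socket1, socket2 only 2 to 3 are there at a start; the rules pass over those that are not, and their reading is None.
Of stem1, stem2 only 1 to 2 are there at a start; the rules pass over those that are not, and their reading is None.
At some moment in a run one of nut1, nut2, socket1, socket2, stem1, stem2 may be knocked a few centimetres aside while the robot is not near it.
It also fails if it takes over 210 s, if anything falls off the work surface, if the arm or the gripper's body presses on something with over 40 N, if the wrist force passes 120 N, or if a joint passes its speed limit or range.

## Robot

A 7-joint arm with a two-finger parallel gripper is mounted at the origin on the work surface. World frame = base frame: x ahead of the robot, y to its left, z up, the work surface at z = 0. Lengths are in m, angles in rad, forces in N, time in s.
With the tool pointing down it reaches from about 0.425 to 0.875 m from the base axis. Payload 4.7 kg.
Tool frame: the origin (TCP) lies on the mounting face of the last link; the fingertips stand 182 mm ahead of it and the grasp point (between the pads) lies 164 mm ahead of it; z points along the fingers, y is the direction in which the jaws open and shut (so a half turn about z gives the same grasp; the last joint's range is limited). The gripper opens to 87 mm and grips with 3 to 60 N. Pads are 19 mm wide; open, the fingers measure 117 mm over their backs; the gripper's body (75 mm by 190 mm) begins 51 mm behind the grasp point.
Start: joints at [0.014, 0.321, -0.07, 1.45, 0.023, 1.371, -0.057], TCP at [0.65, -0, 0.405] pointing down, gripper open.
Joint ranges: [-2.86, 2.86], [-0.3, 2.09], [-1.38, 1.24], [0.06, 2.45], [-1.56, 4.7], [0.09, 2.05], [-2.69, 2.69]. Speed limits (rad/s): [2.57, 2.57, 3.14, 3.14, 3.14, 3.14, 3.14].

## Interface

Orientations are given as a rotation vector (axis times angle).
In Python, from bench import ctrl gives the robot as it stands. The module is installed in compiled form; this text tells all that it offers.
- The arm moves only by the tool play_rows, never from a script. Its argument "targets" is text: rows parted by semicolons, each of 7 numbers parted by spaces: the shift along the tool's x, y, z in cm, then the turn, a rotation vector about the tool's x, y, z in rad, then the opening, from -1 (shut) to 1 (fully open). In form: x y z ax ay az grip; .... A call has 1 to 20 rows; each row shifts and turns the pose as measured when the row begins, along the tool's axes as they then stand; what a row does not reach is not made up. A row lasts 1/8 s, in which the tool goes at most 62.5 mm and 10.7 degrees, less where a joint would pass 70% of its speed; a pose out of reach is approached as far as the arm can. A call is refused whole if a number of a shift passes 6.25 or a number of a turn 0.188, either way. A call with a gripper value outside its range is refused whole. The fingers move at their own pace and stop on an object; "newtons" is the grip in N (left out, the last holds). Time passes only in rows, so rows that do not move let the fingers close. It gives the time, the measured TCP pose, the force and the opening at its end, in the units of the state.
- ctrl.get_state(): the state, without advancing time (a new reading comes with each control period).
- ctrl.get_image(name): name is "scene" or "side" or "wrist"; returns a dict with "pixels" (400x640x3 uint8, blue, green, red), "depth" (400x640 float32, m along the optical axis (not along the pixel's ray), 0 where there is no reading), "intrinsics" (3x3 intrinsics, pixels), "R" (3x3) and "t" (3): a world point X has camera coordinates R X + t. Camera axes: x right, y down, z forward; pixel columns grow to the right and rows downward; lengths in m; the calibration is good to about 2 mm. The wrist camera is an equidistant fisheye: a pixel r from the principal point sees the ray r / f radians off the axis. A picture is of the moment at which its call begins.
- ctrl.close_job(): hands the job in, once; it reports no verdict.
The state is a dict: "time": time; "joint_positions": joint angles; "qd": joint speeds; "joint_torque": joint torques, N m; "position": TCP position; "tool_rot": TCP orientation; "ft_force": force on the tool from outside, world axes, zero at the start; "torque": the same for the moment, N m; "grip_width": opening from 0.0 (shut) to 1.0 (fully open).
Only numpy, scipy, OpenCV 4.12 (cv2) and the standard library are available. Lean on these libraries where they do the work, as an engineer would, in place of code of your own. Each camera call takes 0.05 s, during which the arm holds its last target.

## Working session

There is one attempt and no reset: what is moved stays moved. The work goes in short steps, Python scripts to look and compute and a tool call to move; the robot and the scene stay as the last step left them, time stands still between calls to the robot, and variables do not carry over. Pictures are saved under pics/ and viewed, and the job is handed in when it is done.

Besides the shell and the picture viewer there is one more tool, called after "Emit:" by a JSON object that holds its "method" and its "body". play_rows: Moves the arm, as the interface text tells. Its arguments: {"type":"object","properties":{"targets":{"type":"string"},"newtons":{"type":"number"}},"required":["targets"]}

```bash
ls; mkdir -p pics; cat > h.py <<'E'
import numpy as np, cv2
from scipy.spatial.transform import Rotation as Ro
from bench import ctrl
def shot(name,fn):
    im=ctrl.get_image(name); cv2.imwrite('pics/'+fn+'.png',im['pixels']); np.savez('pics/'+fn+'.npz',**{k:np.array(v) for k,v in im.items()}); return im
def cloud(im,fish=False):
    K=np.array(im['intrinsics']);d=im['depth'];v,u=np.mgrid[0:d.shape[0],0:d.shape[1]]
    a=(u-K[0,2])/K[0,0]; b=(v-K[1,2])/K[1,1]
    if fish:
        r=np.hypot(a,b); s=np.where(r>1e-9,np.tan(np.minimum(r,1.5))/np.maximum(r,1e-9),1); a=a*s;b=b*s
    P=np.stack([a*d,b*d,d],-1)
    X=(P-np.array(im['t']))@np.array(im['R'])
    X[d<=0]=np.nan
    return X
def st():
    s=ctrl.get_state(); print('t',round(s['time'],2),'p',np.round(s['position'],4),'rot',np.round(s['tool_rot'],3),'F',np.round(s['ft_force'],1),'g',round(float(s['grip_width']),3)); return s
E
python3 - <<'E'
from h import *
s=st();print(s)
for n in('scene','side','wrist'):
    im=shot(n,n+'0');print(n,np.array(im['intrinsics']).tolist(),np.array(im['R']).round(3).tolist(),np.array(im['t']).round(3))
st()
E
```

```text
pics
t 0.0 p [ 6.498e-01 -1.000e-04  4.037e-01] rot [-2.221e+00 -2.221e+00  2.000e-03] F [-0.3 -0.7  0.7] g 0.997
{'time': 0.0, 'joint_positions': array([ 0.01412664,  0.32180423, -0.07005644,  1.45167387,  0.02258151,
        1.37077652, -0.05688789]), 'qd': array([ 0.00206639, -0.00131217,  0.00028968,  0.00086714, -0.00087437,
       -0.00096321,  0.0015024 ]), 'joint_torque': array([-2.58547143e-04, -4.91284704e+01, -4.03903294e-01, -3.12526345e+01,
       -6.40594075e-02,  4.37659642e-02,  1.61017233e-04]), 'position': array([ 6.49795140e-01, -6.19329347e-05,  4.03673712e-01]), 'tool_rot': array([-2.22056444e+00, -2.22053219e+00,  2.17834724e-03]), 'ft_force': array([-0.32192782, -0.7229845 ,  0.71352846]), 'torque': array([ 0.00846878, -0.00873883,  0.01218679]), 'grip_width': 0.997413256649788}
scene [[388.12266185465046, 0.0, 320.0206830263535], [0.0, 388.12266185465046, 197.20940008421013], [0.0, 0.0, 1.0]] [[-0.853, 0.521, -0.002], [0.44, 0.718, -0.539], [-0.28, -0.461, -0.842]] [ 0.436 -0.187  1.577]
side [[437.4807681945257, 0.0, 322.78311168361125], [0.0, 437.4807681945257, 201.15568515020638], [0.0, 0.0, 1.0]] [[0.731, -0.683, -0.014], [-0.491, -0.511, -0.705], [0.474, 0.522, -0.709]] [-0.379  0.363  1.168]
wrist [[309.70691628693146, 0.0, 325.0359253976879], [0.0, 309.70691628693146, 197.36138273374047], [0.0, 0.0, 1.0]] [[1.0, 0.0, -0.001], [0.001, -0.968, 0.253], [-0.001, -0.253, -0.968]] [-0.651 -0.03   0.39 ]
t 0.15 p [ 0.6499 -0.      0.4039] rot [-2.221e+00 -2.221e+00  2.000e-03] F [0.1 0.2 0.5] g 1.001
```

View pics/scene0.png

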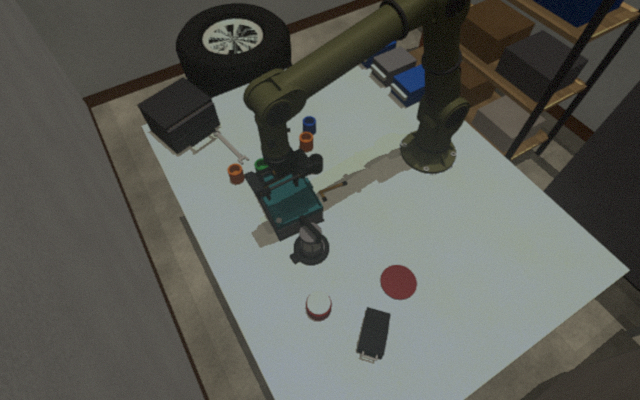

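View pics/side0.png

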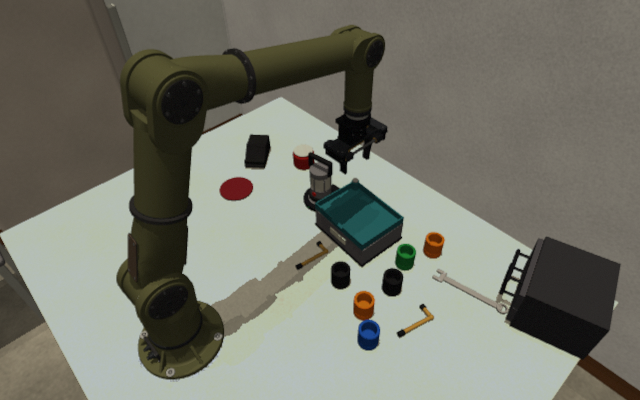

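View pics/wrist0.png

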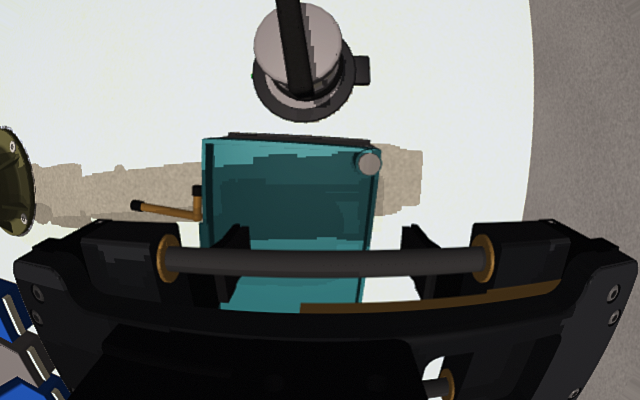

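```bash
cat >> h.py <<'E'
def topdown(names,fn,x0=0.2,x1=1.1,y0=-0.6,y1=0.6,res=0.002,zmax=0.25,sub=None):
    W=int((y1-y0)/res);H=int((x1-x0)/res)
    img=np.full((H,W,3),255,np.uint8);zb=np.full((H,W),-1.)
    for n in names:
        z=np.load('pics/'+n+'.npz'); im={k:z[k] for k in z}
        X=cloud(im,n.startswith('wrist')).reshape(-1,3);C=im['pixels'].reshape(-1,3)
        ok=np.isfinite(X).all(1)&(X[:,2]<zmax)&(X[:,2]>-0.05);X=X[ok];C=C[ok]
        i=((x1-X[:,0])/res).astype(int);j=((y1-X[:,1])/res).astype(int)
        k=(i>=0)&(i<H)&(j>=0)&(j<W);i,j,X,C=i[k],j[k],X[k],C[k]
        o=np.argsort(X[:,2])
        for a,b,zz,c in zip(i[o],j[o],X[o,2],C[o]):
            if zz>zb[a,b]: zb[a,b]=zz;img[a,b]=c
    for g in np.arange(round(x0,1),x1,0.1):
        r=int((x1-g)/res);cv2.line(img,(0,r),(W,r),(200,0,200),1);cv2.putText(img,'%.1f'%g,(0,r),0,.4,(0,0,255),1)
    for g in np.arange(round(y0,1),y1,0.1):
        r=int((y1-g)/res);cv2.line(img,(r,0),(r,H),(200,0,200),1);cv2.putText(img,'%.1f'%g,(r,10),0,.4,(0,0,255),1)
    cv2.imwrite('pics/'+fn+'.png',img);return zb
E
python3 - <<'E'
from h import *
topdown(['side0','scene0'],'top0')
im=cv2.imread('pics/side0.png')[140:360,200:520];cv2.imwrite('pics/crop0.png',cv2.resize(im,None,fx=2.4,fy=2.4,interpolation=2))
E
```

```text
(no output)
```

View pics/top0.png

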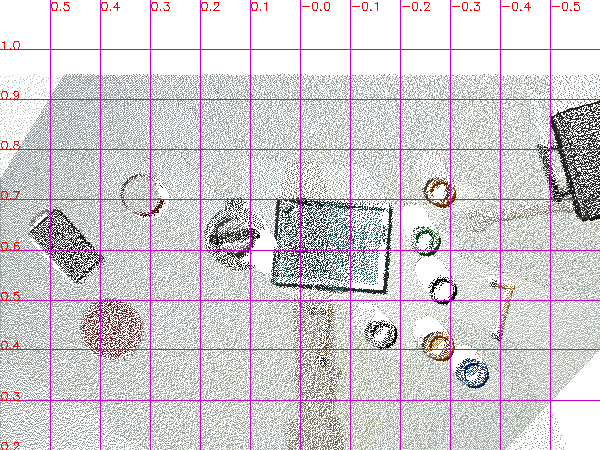

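View pics/crop0.png

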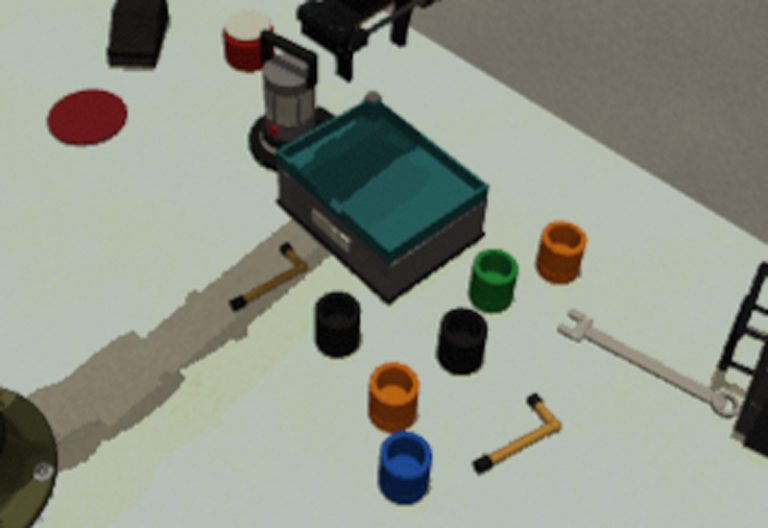

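```bash
cat > m1.py <<'E'
from h import *
def P(n):
    z=np.load('pics/'+n+'.npz'); im={k:z[k] for k in z}
    return cloud(im,n.startswith('wrist')),im['pixels'].astype(int)
for n in('side0','scene0','wrist0'):
    X,C=P(n); b,g,r=C[...,0],C[...,1],C[...,2]
    x,y,z=X[...,0],X[...,1],X[...,2]
    # lamp bar
    m=(z>0.165)&(z<0.195)&(abs(y-0.14)<0.08)&(abs(x-0.62)<0.1)
    Q=X[m]
    if len(Q)>20:
        c,s,a=cv2.minAreaRect((Q[:,:2]*1000).astype(np.float32)); print(n,'bar',len(Q),np.round(c,1),np.round(s,1),a,'zmax',np.percentile(Q[:,2],[50,98]).round(4))
    m=(r>1.8*g)&(r>60)&(z<0.02)&(abs(y-0.37)<0.1)&(abs(x-0.45)<0.1)
    if m.sum()>50:
        c,rr=cv2.minEnclosingCircle((X[m][:,:2]*1000).astype(np.float32));print(n,'coaster',m.sum(),np.round(c,1),round(rr,1),np.median(z[m]).round(4),X[m].mean(0).round(4))
    m=(z>0.015)&(z<0.021)&(abs(y-0.14)<0.1)&(abs(x-0.62)<0.1)
    if m.sum()>50:
        c,rr=cv2.minEnclosingCircle((X[m][:,:2]*1000).astype(np.float32));print(n,'charger',m.sum(),np.round(c,1),round(rr,1))
    # foot / body top of lamp
    m=(z>0.135)&(z<0.145)&(abs(y-0.14)<0.07)&(abs(x-0.62)<0.07)
    if m.sum()>50:
        c,rr=cv2.minEnclosingCircle((X[m][:,:2]*1000).astype(np.float32));print(n,'lamp bodytop',m.sum(),np.round(c,1),round(rr,1))
    m=(z>0.098)&(z<0.107)&(x>0.48)&(x<0.75)&(y>-0.22)&(y<0.1)&(g>r+8)
    if m.sum()>50:
        c,s,a=cv2.minAreaRect((X[m][:,:2]*1000).astype(np.float32));print(n,'tray rim',m.sum(),np.round(c,1),np.round(s,1),round(a,2),np.median(z[m]))
    for nm,c0 in(('s1',(0.52,-0.29)),('s2',(0.43,-0.165))):
        m=(z>0.060)&(z<0.068)&(abs(x-c0[0])<.05)&(abs(y-c0[1])<.05)
        if m.sum()>20:
            c,rr=cv2.minEnclosingCircle((X[m][:,:2]*1000).astype(np.float32));print(n,nm,m.sum(),np.round(c,1),round(rr,1))
    m=(z<0.03)&(r>g*1.2)&(g>b*1.2)&(r>70)&(abs(y+0.2)<.3)&(x>0.3)&(x<.65)&(z>0.006)&(r<240)
    nl,lab,stt,cc=cv2.connectedComponentsWithStats(m.astype(np.uint8))
    for i in range(1,nl):
        if stt[i,4]>15:
            Q=X[lab==i]; print(n,'brass',stt[i,4],cc[i].round(0),Q.mean(0).round(4),Q.min(0).round(3),Q.max(0).round(3))
E
python3 m1.py
```

```text
side0 bar 151 [625.  125.8] [17.7 91.5] 11.152730941772461 zmax [0.1808 0.1862]
side0 coaster 569 [439.  373.4] 59.6 0.0035 [0.4401 0.3721 0.0035]
side0 charger 104 [608.   89.5] 91.9
side0 lamp bodytop 217 [618.5 125.6] 45.0
side0 tray rim 380 [604.  -65.7] [222.4 179.4] 85.81 0.10093737625120056
side0 s1 119 [ 520.6 -285.2] 28.1
side0 s2 112 [ 430.8 -166.8] 28.8
side0 brass 114 [316. 255.] [ 0.4421 -0.052   0.0109] [ 0.388 -0.066  0.006] [ 0.483 -0.029  0.018]
side0 brass 48 [363. 303.] [ 0.4161 -0.2735  0.0265] [ 0.404 -0.287  0.022] [ 0.427 -0.261  0.03 ]
side0 brass 166 [420. 321.] [ 0.4942 -0.411   0.0121] [ 0.439 -0.428  0.006] [ 0.537 -0.392  0.019]
side0 brass 81 [363. 316.] [ 0.3907 -0.2953  0.017 ] [ 0.377 -0.309  0.006] [ 0.419 -0.271  0.029]
scene0 bar 164 [628.  134.9] [16.8 90.9] 9.240426063537598 zmax [0.184 0.189]
scene0 coaster 769 [443.1 379.3] 56.6 0.0059 [0.4435 0.3808 0.006 ]
scene0 charger 331 [621.1  96.2] 95.4
scene0 lamp bodytop 257 [628.9 134.3] 46.1
scene0 tray rim 176 [606.  -53.7] [215.9 175.9] 83.05 0.10234285247863162
scene0 s2 53 [ 432.  -158.6] 28.1
wrist0 bar 2337 [630.5 119.8] [16.7 67.8] 8.817954063415527 zmax [0.1846 0.1863]
wrist0 charger 3157 [623.9  94.3] 93.0
wrist0 lamp bodytop 3841 [630.8 126.4] 40.5
wrist0 tray rim 2044 [608.9 -32.2] [163.3 176.5] 85.28 0.10278720207014974
wrist0 brass 619 [176. 210.] [ 0.4475 -0.045   0.0126] [ 0.389 -0.059  0.006] [ 0.485 -0.024  0.017]
```

Emit:
{"method": "play_rows", "body": {"targets": "2.6 -0.4 0 0 0 0 1; 3.5 -0.6 0 0 0 0 1; 3.5 -0.6 0 0 0 0 1; 2.5 -0.4 0 0 0 0 1; 0.5 0 0 0 0 -0.08 1; 0 0 0 0 0 -0.08 1; 0 0 0 0 0 0 1; 0 0 0 0 0 0 1", "newtons": 30}}

```text
time: 1.15
position: [0.6286, 0.1294, 0.4]
tool_rot: [-2.032, -2.39, 0.01]
ft_force: [-0.2, 0.0, -0.3]
grip_width: 1.003
```

```bash
python3 - <<'E'
from h import *
st();shot('wrist','wrist1');shot('side','side1');shot('scene','scene1')
E
```

```text
t 1.15 p [0.6286 0.1294 0.4   ] rot [-2.032 -2.39   0.01 ] F [-0.2  0.  -0.3] g 1.003
```

View pics/wrist1.png

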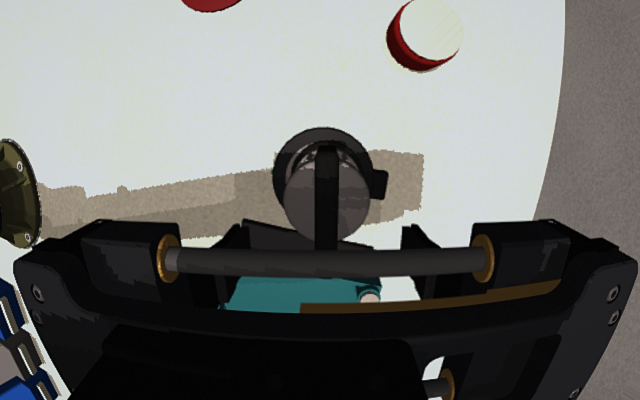

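View pics/scene1.png

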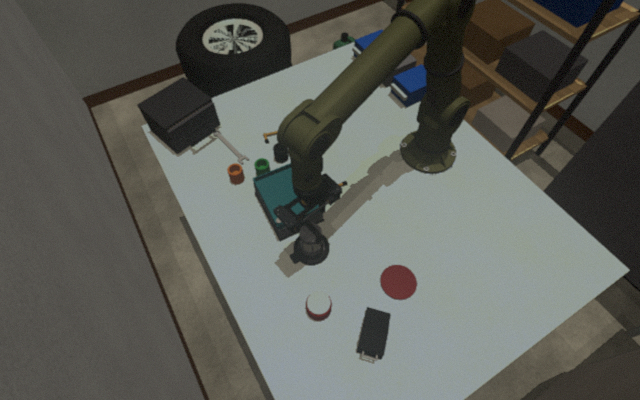

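```bash
python3 - <<'E'
from h import *
z=np.load('pics/wrist1.npz'); im={k:z[k] for k in z};X=cloud(im,True)
x,y,zz=X[...,0],X[...,1],X[...,2]
near=(abs(x-.63)<.09)&(abs(y-.13)<.1)
m=near&(zz>.178)&(zz<.195)
c,s,a=cv2.minAreaRect((X[m][:,:2]*1000).astype(np.float32));print('bar',m.sum(),c,s,a,np.median(zz[m]),X[m].min(0),X[m].max(0))
m=near&(zz>.135)&(zz<.145)
c,r=cv2.minEnclosingCircle((X[m][:,:2]*1000).astype(np.float32));print('bt',c,r)
m=near&(zz>.01)&(zz<.026)
print('charger',X[m].min(0),X[m].max(0)); v,u=np.nonzero(m);Q=X[m]
# circle fit on outer edge: take max radius per angle about guess
from scipy.optimize import least_squares
g=np.array([.63,.13]);d=Q[:,:2]-g;an=np.arctan2(d[:,1],d[:,0]);rr=np.hypot(*d.T)
E=[]
for k in np.arange(-3.14,3.14,.1):
    w=(an>=k)&(an<k+.1)
    if w.sum()>5: i=np.argmax(np.where(w,rr,0));E.append((k,rr[i].round(3),*Q[i].round(3)))
for e in E: print([float(round(q,3)) for q in e])
zz0=np.load('pics/side1.npz');I={k:zz0[k] for k in zz0};Y=cloud(I)
E
```

```text
bar 2438 (628.38720703125, 132.93338012695312) (16.111955642700195, 90.7564926147461) 8.878494262695312 0.18457971223265912 [0.61413613 0.08728908 0.17811859] [0.64066805 0.17810752 0.18721865]
bt (627.6383666992188, 138.00633239746094) 40.618499755859375
charger [0.540051   0.04232341 0.01000804] [0.70463084 0.18905352 0.02598626]
[-3.14, 0.069, 0.561, 0.124, 0.011]
[-3.04, 0.069, 0.562, 0.121, 0.011]
[-2.94, 0.066, 0.566, 0.112, 0.016]
[-2.84, 0.068, 0.567, 0.106, 0.016]
[-2.74, 0.068, 0.569, 0.1, 0.014]
[-2.64, 0.067, 0.572, 0.095, 0.018]
[-2.54, 0.067, 0.576, 0.089, 0.016]
[-2.44, 0.119, 0.54, 0.052, 0.015]
[-2.34, 0.11, 0.554, 0.051, 0.011]
[-2.24, 0.102, 0.567, 0.05, 0.016]
[-2.14, 0.095, 0.579, 0.049, 0.012]
[-2.04, 0.091, 0.589, 0.048, 0.016]
[-1.94, 0.089, 0.598, 0.047, 0.016]
[-1.84, 0.086, 0.608, 0.047, 0.022]
[-1.74, 0.085, 0.618, 0.046, 0.016]
[-1.34, 0.091, 0.659, 0.044, 0.013]
[-1.24, 0.095, 0.668, 0.043, 0.019]
[-1.14, 0.101, 0.681, 0.043, 0.013]
[-1.04, 0.108, 0.693, 0.043, 0.012]
[-0.94, 0.114, 0.705, 0.044, 0.012]
[-0.34, 0.072, 0.7, 0.112, 0.013]
[-0.24, 0.075, 0.
[... 466 characters left out ...]
.016]
[1.16, 0.056, 0.648, 0.183, 0.017]
[1.26, 0.057, 0.645, 0.185, 0.015]
[1.36, 0.057, 0.639, 0.187, 0.017]
[1.46, 0.058, 0.632, 0.188, 0.015]
[1.56, 0.059, 0.626, 0.189, 0.017]
[1.66, 0.059, 0.623, 0.189, 0.017]
[1.76, 0.059, 0.613, 0.187, 0.017]
[1.86, 0.06, 0.607, 0.186, 0.016]
[1.96, 0.061, 0.604, 0.185, 0.011]
[2.06, 0.061, 0.596, 0.181, 0.017]
[2.16, 0.062, 0.592, 0.179, 0.018]
[2.26, 0.062, 0.588, 0.176, 0.016]
[2.36, 0.063, 0.581, 0.17, 0.015]
[2.46, 0.064, 0.58, 0.17, 0.015]
[2.56, 0.065, 0.573, 0.161, 0.017]
[2.66, 0.064, 0.57, 0.154, 0.017]
[2.76, 0.066, 0.568, 0.152, 0.016]
[2.86, 0.066, 0.566, 0.142, 0.015]
[2.96, 0.067, 0.564, 0.138, 0.016]
[3.06, 0.067, 0.563, 0.132, 0.015]
```

Emit:
{"method": "play_rows", "body": {"targets": "0.35 0 0 0 0 0 1; 0 0 2 0 0 0 1; 0 0 2 0 0 0 1; 0 0 1.5 0 0 0 1; 0 0 0.3 0 0 0 1; 0 0 0 0 0 0 1"}}

```text
time: 2.05
position: [0.6271, 0.1325, 0.3367]
tool_rot: [-2.032, -2.388, 0.012]
ft_force: [0.3, -0.1, 0.5]
grip_width: 1.003
```

```bash
python3 - <<'E'
from h import *
s=st();print(Ro.from_rotvec(s['tool_rot']).as_matrix().round(4))
E
```

```text
t 2.05 p [0.6271 0.1325 0.3367] rot [-2.032 -2.388  0.012] F [ 0.3 -0.1  0.5] g 1.003
[[-1.601e-01  9.870e-01 -9.800e-03]
 [ 9.871e-01  1.601e-01 -2.000e-03]
 [-4.000e-04 -1.000e-02 -1.000e+00]]
```

Emit:
{"method": "play_rows", "body": {"targets": "0 0.1 -0.45 -0.01 0 0 1; 0 0 0 0 0 0 0; 0 0 0 0 0 0 -0.5; 0 0 0 0 0 0 -1; 0 0 0 0 0 0 -1; 0 0 0 0 0 0 -1; 0 0 0 0 0 0 -1; 0 0 0 0 0 0 -1", "newtons": 45}}

```text
time: 3.05
position: [0.6288, 0.1328, 0.3438]
tool_rot: [2.034, 2.39, 0.005]
ft_force: [0.0, -0.4, -0.7]
grip_width: 0.289
```

Emit:
{"method": "play_rows", "body": {"targets": "0 0 0 0 0 0 -1; 0 0 0 0 0 0 -1; 0 0 0 0 0 0 -1; 0 0 0 0 0 0 -1"}}

```text
time: 3.55
position: [0.6286, 0.1328, 0.3436]
tool_rot: [2.034, 2.391, 0.004]
ft_force: [-0.9, -0.5, -0.2]
grip_width: 0.176
```

Emit:
{"method": "play_rows", "body": {"targets": "0 0 -0.5 0 0 0 -1; 0 0 -1 0 0 0 -1; 0 0 -2 0 0 0 -1; 0 0 -2 0 0 0 -1; 0 0 -1 0 0 0 -1; 0 0 0 0 0 0 -1"}}

```text
time: 4.3
position: [0.628, 0.1326, 0.41]
tool_rot: [2.036, 2.392, -0.0]
ft_force: [0.0, -0.1, -2.2]
grip_width: 0.177
```

```bash
python3 - <<'E'
from h import *
shot('wrist','wrist2');st()
E
```

```text
t 4.35 p [0.6279 0.1326 0.4094] rot [-2.036e+00 -2.393e+00  1.000e-03] F [ 0.2  0.3 -4. ] g 0.177
```

View pics/wrist2.png

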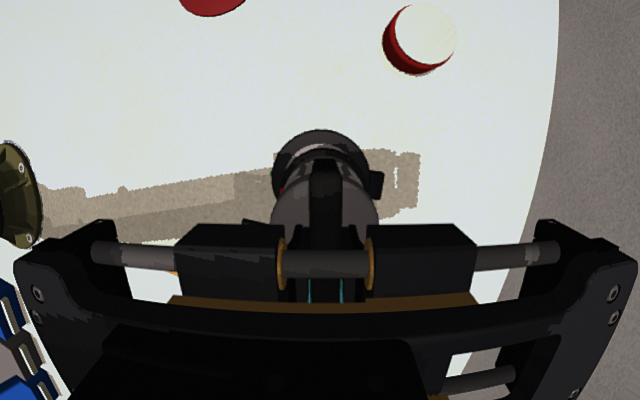

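Emit:
{"method": "play_rows", "body": {"targets": "1.5 -0.8 0 0 0 0 -1; 3 -1.6 0 0 0 0 -1; 3.5 -1.9 0 0 0 0 -1; 3.5 -1.9 0 0 0 0 -1; 3.5 -1.9 0 0 0 0 -1; 2.5 -1.4 0 0 0 0 -1; 1.5 -0.8 0 0 0 0 -1; 0 0 0 0 0 0 -1; 0 0 0 0 0 0 -1"}}

```text
time: 5.48
position: [0.4847, 0.3132, 0.4026]
tool_rot: [-2.026, -2.392, 0.017]
ft_force: [-0.4, -0.5, -3.8]
grip_width: 0.179
```

```bash
python3 - <<'E'
from h import *
s=st();print(Ro.from_rotvec(s['tool_rot']).as_matrix().round(4))
im=shot('wrist','wrist3');shot('side','side3');shot('scene','scene3')
X=cloud(im,True);C=im['pixels'].astype(int);m=(C[...,2]>1.8*C[...,1])&(C[...,2]>60)&(abs(X[...,2])<.02)
m&=(abs(X[...,0]-.44)<.08)&(abs(X[...,1]-.376)<.08)
Q=X[m];print(m.sum(),Q.min(0),Q.max(0),np.median(Q[:,2]))
h=cv2.convexHull((Q[:,:2]*1000).astype(np.float32));print(cv2.minEnclosingCircle(h))
E
```

```text
t 5.47 p [0.4847 0.3132 0.4026] rot [-2.026 -2.392  0.017] F [-0.4 -0.5 -3.8] g 0.179
[[-0.1647  0.9863 -0.0127]
 [ 0.9863  0.1646 -0.0036]
 [-0.0014 -0.0131 -0.9999]]
6747 [0.38339607 0.32068273 0.00257358] [0.50071812 0.43785944 0.00871336] 0.006003433434090638
((442.07110595703125, 379.1077880859375), 59.11522674560547)
```

View pics/wrist3.png

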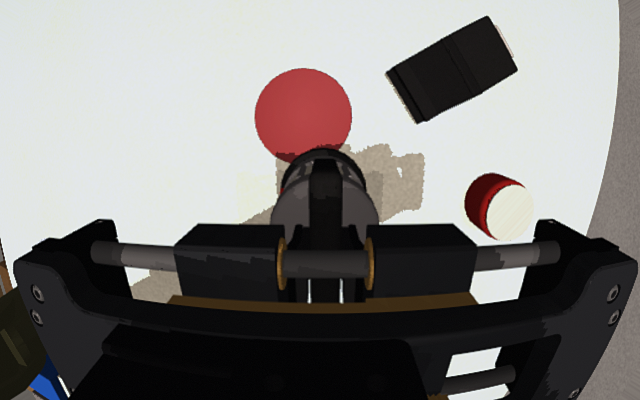

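View pics/side3.png

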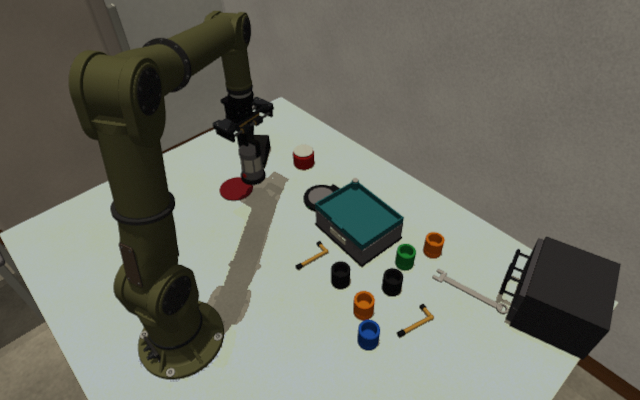

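Emit:
{"method": "play_rows", "body": {"targets": "2.5 -1 0 -0.013 0 0 -1; 3 -1.3 0 0 0 0 -1; 1.5 -0.7 0 0 0 0 -1; 0.5 -0.2 0 0 0 0 -1; 0 0 0 0 0 0 -1; 0 0 0 0 0 0 -1"}}

```text
time: 6.38
position: [0.4461, 0.3774, 0.4023]
tool_rot: [2.044, 2.38, -0.003]
ft_force: [-0.4, -0.2, -3.3]
grip_width: 0.179
```

```bash
cat >> h.py <<'E'
def togo(xyz,yaw=None):
    s=st();R=Ro.from_rotvec(s['tool_rot']).as_matrix();d=np.array(xyz)-s['position']
    print('world d',d.round(4),'tool cm',(R.T@d*100).round(2),'tilt R[2]',R[2].round(4),'yaw of tool x',np.degrees(np.arctan2(R[1,0],R[0,0])).round(2),'yaw tool y',np.degrees(np.arctan2(R[1,1],R[0,1])).round(2), 'fix ax,ay: %.4f %.4f'%(R[2,1],-R[2,0]))
E
python3 - <<'E'
from h import *
togo([.442,.379,.333])
E
```

```text
t 6.38 p [0.4461 0.3774 0.4023] rot [ 2.044  2.38  -0.003] F [-0.4 -0.2 -3.3] g 0.179
world d [-0.0041  0.0016 -0.0693] tool cm [ 0.25 -0.39  6.93] tilt R[2] [-0.0045  0.0017 -1.    ] yaw of tool x 98.69 yaw tool y 8.69 fix ax,ay: 0.0017 0.0045
```

Emit:
{"method": "play_rows", "body": {"targets": "0.25 -0.4 1 0.002 0.004 0 -1; 0 0 2 0 0 0 -1; 0 0 2 0 0 0 -1; 0 0 1.1 0 0 0 -1; 0 0 0 0 0 0 -1"}}

```text
time: 7.0
position: [0.4425, 0.3768, 0.3375]
tool_rot: [2.052, 2.379, -0.003]
ft_force: [0.0, -0.2, -3.1]
grip_width: 0.181
```

```bash
python3 - <<'E'
from h import *
togo([.442,.379,.3318])
E
```

```text
t 7.0 p [0.4425 0.3768 0.3375] rot [ 2.052  2.379 -0.003] F [ 0.  -0.2 -3.1] g 0.181
world d [-0.0005  0.0022 -0.0057] tool cm [ 0.23 -0.02  0.57] tilt R[2] [-0.0015 -0.0015 -1.    ] yaw of tool x 98.44 yaw tool y 8.44 fix ax,ay: -0.0015 0.0015
```

Emit:
{"method": "play_rows", "body": {"targets": "0.2 0 0.3 0 0 0 -1; 0 0 0.2 0 0 0 -1; 0 0 0.1 0 0 0 -1; 0 0 0 0 0 0 -1"}}

```text
time: 7.5
position: [0.4427, 0.3794, 0.3332]
tool_rot: [2.052, 2.378, 0.002]
ft_force: [-1.4, 0.5, -2.8]
grip_width: 0.177
```

Emit:
{"method": "play_rows", "body": {"targets": "0 0 0.15 0 0 0 -1; 0 0 0.1 0 0 0 -1; 0 0 0.1 0 0 0 -1"}}

```text
time: 7.88
position: [0.4427, 0.3799, 0.3316]
tool_rot: [2.051, 2.378, 0.006]
ft_force: [-2.2, -0.8, 4.5]
grip_width: 0.18
```

Emit:
{"method": "play_rows", "body": {"targets": "0 0 0 0 0 0 -0.5; 0 0 0 0 0 0 0; 0 0 0 0 0 0 0.5; 0 0 0 0 0 0 1; 0 0 0 0 0 0 1; 0 0 0 0 0 0 1; 0 0 0 0 0 0 1; 0 0 0 0 0 0 1"}}

```text
time: 8.88
position: [0.4434, 0.3801, 0.332]
tool_rot: [2.051, 2.377, 0.009]
ft_force: [0.4, 0.3, 0.2]
grip_width: 0.951
```

Emit:
{"method": "play_rows", "body": {"targets": "0 0 -1 0 0 0 1; 0 0 -3 0 0 0 1; 0 0 -4 0 0 0 1; 0 0 -2 0 0 0 1; 0 0 0 0 0 0 1; 0 0 0 0 0 0 1"}}

```text
time: 9.62
position: [0.4426, 0.3797, 0.4369]
tool_rot: [2.051, 2.378, 0.011]
ft_force: [-0.5, -0.0, 0.0]
grip_width: 1.001
```

```bash
python3 - <<'E'
from h import *
st();shot('wrist','wrist4');shot('side','side4');shot('scene','scene4')
im=np.load('pics/wrist4.npz');X=cloud({k:im[k] for k in im},True)
x,y,z=X[...,0],X[...,1],X[...,2];near=(abs(x-.442)<.08)&(abs(y-.38)<.08)
m=near&(z>.166)&(z<.18);print(cv2.minAreaRect((X[m][:,:2]*1000).astype(np.float32)),np.median(z[m]))
# charger from side & scene
for n in('side4','scene4'):
    im=np.load('pics/'+n+'.npz');X=cloud({k:im[k] for k in im});C=im['pixels'].astype(int);x,y,z=X[...,0],X[...,1],X[...,2]
    m=(z>.013)&(z<.024)&(abs(x-.625)<.09)&(y>.06)&(y<.21)
    Q=X[m];print(n,cv2.minEnclosingCircle((Q[:,:2]*1000).astype(np.float32)),Q.min(0),Q.max(0))
E
```

```text
t 9.62 p [0.4426 0.3797 0.4369] rot [2.051 2.378 0.011] F [-0.5 -0.   0. ] g 1.001
((442.17242431640625, 382.241455078125), (16.54092788696289, 86.05599212646484), 8.687239646911621) 0.172492593302697
side4 ((629.206298828125, 120.46743774414062), 69.5549087524414) [0.5625295  0.09118809 0.01303264] [0.69762217 0.17907383 0.02265767]
scene4 ((633.3292846679688, 129.35333251953125), 70.9478988647461) [0.5623825  0.06742991 0.01300228] [0.70372325 0.18959089 0.02387844]
```

View pics/scene4.png

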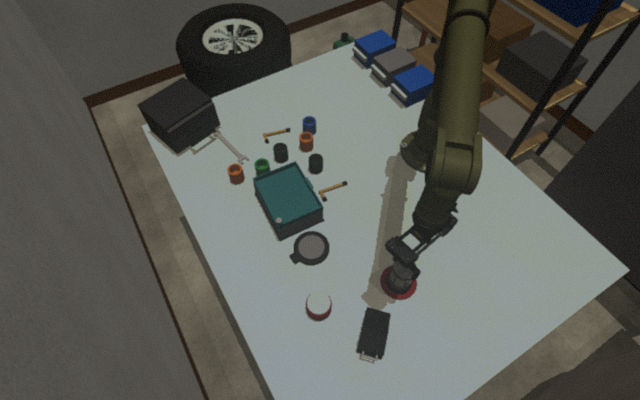

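View pics/side4.png

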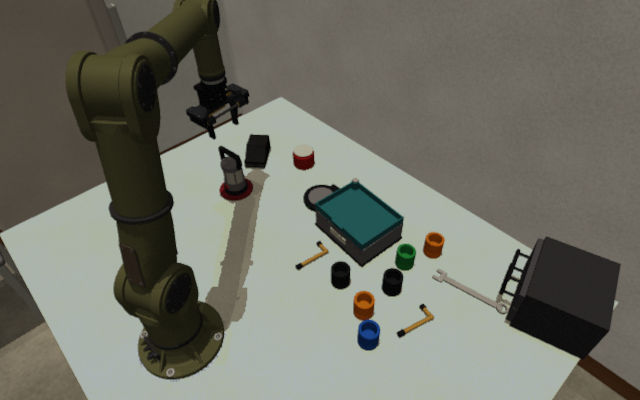

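Emit:
{"method": "play_rows", "body": {"targets": "-2 0 0 0 0 0.117 0; -4 1 0 0 0 0.117 -1; -5 1 0 0 0 0 -1; -5.5 1 0 0 0 0 -1; -5.5 1.2 0 0 0 0 -1; -5.5 1.2 0 0 0 0 -1; -5.5 1.2 0 0 0 0 -1; -5.5 1.2 0 0 0 0 -1; -5.5 1.2 0 0 0 0 -1; -5.5 1.2 0 0 0 0 -1; -5 1.2 0 0 0 0 -1; -4 1 0 0 0 0 -1; -2 0.5 0 0 0 0 -1; 0 0 0 0 0 0 -1; 0 0 0 0 0 0 -1"}}

```text
time: 11.65
position: [0.5244, -0.2516, 0.4203]
tool_rot: [-2.311, -2.109, 0.015]
ft_force: [-0.3, 0.5, 0.1]
grip_width: 0.002
```

```bash
python3 - <<'E'
from h import *
togo([.56,-.28,.40]);shot('wrist','wrist5');shot('side','side5')
E
```

```text
t 11.65 p [ 0.5244 -0.2516  0.4203] rot [-2.311 -2.109  0.015] F [-0.3  0.5  0.1] g 0.002
world d [ 0.0356 -0.0284 -0.0203] tool cm [-2.51  3.83  1.97] tilt R[2] [ 0.0014 -0.016  -0.9999] yaw of tool x 84.77 yaw tool y -5.23 fix ax,ay: -0.0160 -0.0014
```

View pics/wrist5.png

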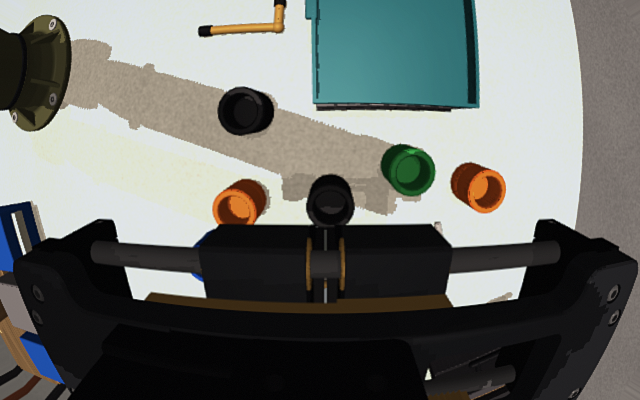

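```bash
cat > m2.py <<'E'
from h import *
def ld(n):
    z=np.load('pics/'+n+'.npz');return cloud({k:z[k] for k in z},n.startswith('wrist')),z['pixels'].astype(int)
for n in('side1','side4','side5'):
    X,C=ld(n);x,y,z=X[...,0],X[...,1],X[...,2]
    m=(z>.02)&(z<.07)&(x>.48)&(x<.75)&(y>-.22)&(y<.07)
    Q=X[m][:,:2]
    # two walls : front (x small) and right (y small). RANSAC split
    best=None
    rng=np.random.default_rng(0);Q0=Q.copy()
    for k in range(2):
        b=(0,)
        for _ in range(500):
            i,j=rng.choice(len(Q0),2,False);d=Q0[j]-Q0[i];L=np.hypot(*d)
            if L<.05: continue
            nn=np.array([-d[1],d[0]])/L;r=abs((Q0-Q0[i])@nn);c=(r<.003).sum()
            if c>b[0]: b=(c,r<.003)
        I=Q0[b[1]];v=cv2.fitLine(I.astype(np.float32),cv2.DIST_L2,0,.01,.01).ravel();print(n,len(Q0),b[0],'dir deg',np.degrees(np.arctan2(v[1],v[0])).round(2),'pt',v[2:].round(4),I.min(0).round(4),I.max(0).round(4))
        Q0=Q0[~b[1]]
for n in('wrist5','side4','scene4','side5'):
    X,C=ld(n);x,y,z=X[...,0],X[...,1],X[...,2]
    m=(z>.098)&(z<.107)&(x>.48)&(x<.75)&(y>-.22)&(y<.1)&(C[...,1]>C[...,2]+8)
    if m.sum()>50:
        Q=(X[m][:,:2]*1000).astype(np.float32)
        print(n,'rim',cv2.minAreaRect(Q),cv2.boxPoints(cv2.minAreaRect(Q)).round(0).tolist())
X,C=ld('wrist5');x,y,z=X[...,0],X[...,1],X[...,2]
for c0 in((.52,-.29),(.43,-.165),(.62,-.25)):
    m=(z>.058)&(z<.068)&(abs(x-c0[0])<.05)&(abs(y-c0[1])<.05);Q=(X[m][:,:2]*1000).astype(np.float32);print(c0,cv2.minEnclosingCircle(Q))
E
python3 m2.py
```

```text
side1 867 469 dir deg 86.37 pt [ 0.5231 -0.0682] [ 0.5148 -0.1735] [0.532  0.0487]
side1 398 366 dir deg -3.59 pt [ 0.6008 -0.1761] [ 0.5192 -0.1831] [ 0.6874 -0.1682]
side4 870 468 dir deg 86.51 pt [ 0.5231 -0.0691] [ 0.515  -0.1739] [0.5324 0.0492]
side4 402 367 dir deg -3.71 pt [ 0.6009 -0.1762] [ 0.5212 -0.1835] [ 0.6862 -0.1695]
side5 875 469 dir deg 86.35 pt [ 0.5231 -0.0665] [ 0.5135 -0.1728] [0.5325 0.0487]
side5 406 376 dir deg -3.58 pt [ 0.5995 -0.176 ] [ 0.5189 -0.1827] [ 0.6861 -0.168 ]
wrist5 rim ((603.1802368164062, -113.07752990722656), (119.14139556884766, 176.5213165283203), 86.29225158691406) [[511.0, -167.0], [687.0, -178.0], [695.0, -59.0], [519.0, -48.0]]
side4 rim ((604.0814208984375, -66.24098205566406), (223.26910400390625, 179.8300018310547), 85.25646209716797) [[505.0, -170.0], [684.0, -185.0], [703.0, 38.0], [524.0, 52.0]]
scene4 rim ((605.3084716796875, -60.70906066894531), (225.33282470703125, 177.1068878173828), 85.72901916503906) [[509.0, -166.0], [685.0, -180.0], [702.0, 45.0], [525.0, 58.0]]
side5 rim ((604.1393432617188, -65.2380599975586), (226.6421356201172, 178.755615234375), 84.5462875366211) [[504.0, -170.0], [682.0, -187.0], [704.0, 39.0], [526.0, 56.0]]
(0.52, -0.29) ((523.071044921875, -280.2154235839844), 28.365272521972656)
(0.43, -0.165) ((433.62359619140625, -161.65945434570312), 28.244449615478516)
(0.62, -0.25) ((619.4102783203125, -248.38145446777344), 28.314029693603516)
```

Emit:
{"method": "play_rows", "body": {"targets": "2.5 2.5 0 -0.016 0 -0.028 -1; 2.6 2.2 0 0 0 0 -1; 0 0 3 0 0 0 -1; 0 0 4 0 0 0 -1; 0 0 4 0 0 0 -1; 0 0 3 0 0 0 -1; 0 0 0 0 0 0 -1; 0 0 0 0 0 0 -1"}}

```text
time: 12.75
position: [0.5848, -0.1848, 0.28]
tool_rot: [2.261, 2.177, 0.022]
ft_force: [0.0, -0.4, 0.6]
grip_width: 0.004
```

```bash
cat >> h.py <<'E'
PV=np.array([.690,.0319]);YB=np.radians(-3.6)
def trayrel(th=0):
    s=st();c,sn=np.cos(YB-th),np.sin(YB-th);M=np.array([[c,-sn],[sn,c]]);d=M.T@(s['position'][:2]-PV)
    R=Ro.from_rotvec(s['tool_rot']).as_matrix()
    print('pivot-rel world',(s['position'][:2]-PV).round(4),'in tray frame at th',th,d.round(4),'tool yaw cw from home',np.radians(86.4)-np.arctan2(R[1,0],R[0,0]),'fix',R[2,1].round(4),-R[2,0].round(4),'q',s['joint_positions'].round(2))
E
python3 - <<'E'
from h import *
trayrel();togo([.5754,-.1963,.268])
E
```

```text
t 12.75 p [ 0.5848 -0.1848  0.28  ] rot [2.261 2.177 0.022] F [ 0.  -0.4  0.6] g 0.004
pivot-rel world [-0.1052 -0.2167] in tray frame at th 0 [-0.0914 -0.2229] tool yaw cw from home -0.02522794681794238 fix 0.0118 -0.0082 q [ 0.12  0.33  0.17  1.71 -0.07  1.1   0.28]
t 12.75 p [ 0.5848 -0.1848  0.28  ] rot [2.261 2.177 0.022] F [ 0.  -0.4  0.6] g 0.004
world d [-0.0094 -0.0115 -0.012 ] tool cm [-1.19 -0.91  1.18] tilt R[2] [ 0.0082  0.0118 -0.9999] yaw of tool x 87.85 yaw tool y -2.16 fix ax,ay: 0.0118 -0.0082
```

Emit:
{"method": "play_rows", "body": {"targets": "-0.6 -0.9 0.6 0.012 -0.008 0.02 -1; 0 0 0.6 0 0 0 -1; 0 0 0 0 0 0 -1"}}

```text
time: 13.12
position: [0.5761, -0.1908, 0.2705]
tool_rot: [2.283, 2.153, 0.003]
ft_force: [1.5, -0.1, 0.0]
grip_width: 0.002
```

```bash
python3 - <<'E'
from h import *
trayrel()
shot('wrist','wrist6')
E
```

```text
t 13.12 p [ 0.5761 -0.1908  0.2705] rot [2.283 2.153 0.003] F [ 1.5 -0.1  0. ] g 0.002
pivot-rel world [-0.1139 -0.2227] in tray frame at th 0 [-0.0997 -0.2294] tool yaw cw from home -0.004067232813569799 fix 0.0043 0.001 q [ 0.12  0.33  0.18  1.73 -0.07  1.09  0.27]
```

View pics/wrist6.png

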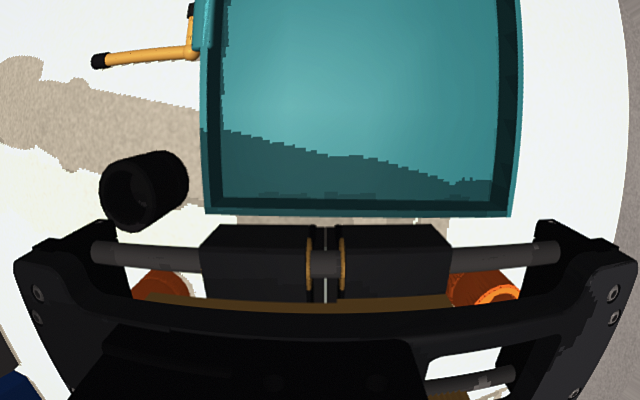

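Emit:
{"method": "play_rows", "body": {"targets": "1 0 0 0 0 0 -1; 0.5 -0.9 0 0 0 0.04 -1; 0.5 -1.1 0 0 0 0.05 -1; 0.5 -1.1 0 0 0 0.05 -1; 0.5 -1.1 0 0 0 0.05 -1; 0.5 -1.1 0 0 0 0.05 -1; 0 0 0 0 0 0 -1"}}

```text
time: 14.05
position: [0.5275, -0.147, 0.2716]
tool_rot: [2.527, 1.85, 0.004]
ft_force: [-0.6, -0.8, 0.3]
grip_width: 0.004
```

```bash
python3 - <<'E'
from h import *
trayrel(.25)
shot('wrist','wrist7')
E
```

```text
t 14.05 p [ 0.5275 -0.147   0.2716] rot [2.527 1.85  0.004] F [-0.6 -0.8  0.3] g 0.004
pivot-rel world [-0.1625 -0.1789] in tray frame at th 0.25 [-0.0996 -0.2202] tool yaw cw from home 0.24441104881099385 fix 0.0092 0.0038 q [ 0.04  0.21  0.2   1.88 -0.04  1.05 -0.05]
```

View pics/wrist7.png

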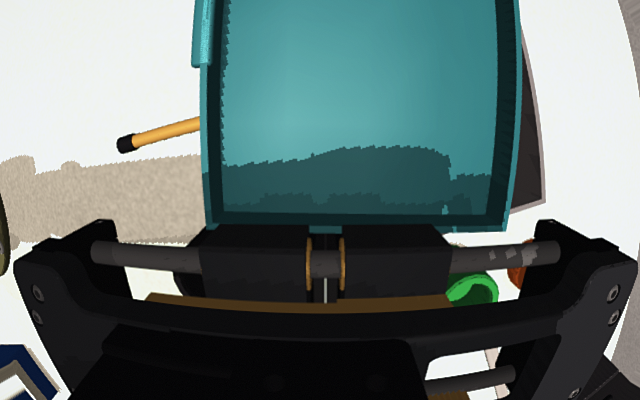

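Emit:
{"method": "play_rows", "body": {"targets": "0.7 -1.5 0 0.009 0.004 0.07 -1; 0.8 -1.75 0 0 0 0.08 -1; 0.8 -1.75 0 0 0 0.08 -1; 0.8 -1.75 0 0 0 0.08 -1; 0.8 -1.75 0 0 0 0.08 -1; 0.8 -1.75 0 0 0 0.08 -1; 0.5 -1.1 0 0 0 0.05 -1; 0 0 0 0 0 0 -1"}}

```text
time: 15.1
position: [0.4596, -0.0453, 0.2726]
tool_rot: [2.928, 1.122, 0.008]
ft_force: [0.3, 0.5, 0.6]
grip_width: 0.005
```

```bash
python3 - <<'E'
from h import *
trayrel(.77)
shot('wrist','wrist8')
E
```

```text
t 15.1 p [ 0.4596 -0.0453  0.2726] rot [2.928 1.122 0.008] F [0.3 0.5 0.6] g 0.005
pivot-rel world [-0.2304 -0.0772] in tray frame at th 0.77 [-0.0979 -0.2224] tool yaw cw from home 0.7759022146591595 fix 0.0074 -0.0025 q [-0.11  0.03  0.15  2.07 -0.    1.04 -0.8 ]
```

View pics/wrist8.png

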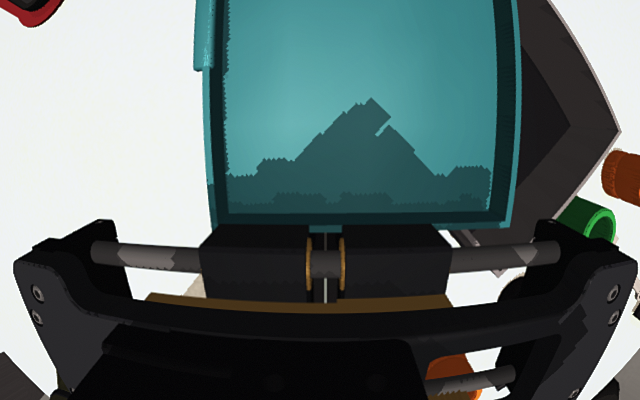

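Emit:
{"method": "play_rows", "body": {"targets": "0.7 -1.5 0.2 0.007 -0.002 0.07 -1; 0.85 -1.75 0.1 0 0 0.08 -1; 0.85 -1.75 0 0 0 0.08 -1; 0.85 -1.75 0 0 0 0.08 -1; 0.85 -1.75 0 0 0 0.08 -1; 0.85 -1.75 0 0 0 0.08 -1; 0.85 -1.75 0 0 0 0.08 -1; 0.85 -1.75 0 0 0 0.08 -1; 0.5 -1.1 0 0 0 0.05 -1; 0 0 0 0 0 0 -1"}}

```text
time: 16.4
position: [0.4659, 0.1141, 0.27]
tool_rot: [3.139, 0.051, -0.018]
ft_force: [-0.6, -0.0, 0.9]
grip_width: 0.006
```

```bash
python3 - <<'E'
from h import *
trayrel(1.45)
shot('side','side9')
E
```

```text
t 16.4 p [0.4659 0.1141 0.27  ] rot [ 3.139  0.051 -0.018] F [-0.6 -0.   0.9] g 0.006
pivot-rel world [-0.2241  0.0822] in tray frame at th 1.45 [-0.095 -0.219] tool yaw cw from home 1.4756127494836386 fix 0.0014 0.0117 q [-0.29  0.08 -0.    2.02 -0.    1.05 -1.83]
```

View pics/side9.png

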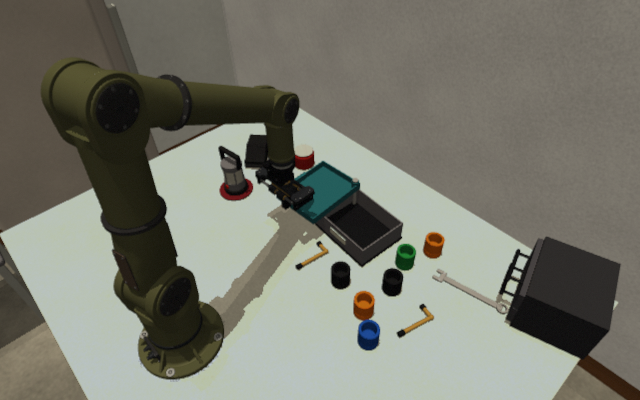

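Emit:
{"method": "play_rows", "body": {"targets": "0.6 -1.1 0 0 0.01 0.05 -1; 0.5 -1.1 0 0 0 0.05 -1; 0.4 -0.8 0 0 0 0.035 -1; 0.4 -0.6 0 0 0 0.02 -1; 0 0 0 0 0 0 -1"}}

```text
time: 17.08
position: [0.4834, 0.1482, 0.2696]
tool_rot: [3.135, -0.196, -0.022]
ft_force: [-1.0, 0.0, -1.2]
grip_width: 0.004
```

```bash
python3 - <<'E'
from h import *
trayrel(1.65)
E
```

```text
t 17.07 p [0.4834 0.1482 0.2696] rot [ 3.135 -0.196 -0.022] F [-1.   0.  -1.2] g 0.004
pivot-rel world [-0.2066  0.1163] in tray frame at th 1.65 [-0.0859 -0.221 ] tool yaw cw from home 1.632991462443189 fix 0.0016 0.0137 q [-0.33  0.14 -0.02  1.96 -0.    1.06 -2.04]
```

Emit:
{"method": "play_rows", "body": {"targets": "0.3 0 0 0 0.013 0 -1; 0.3 0 0 0 0 0 -1; 0 0 0 0 0 0 -1"}}

```text
time: 17.45
position: [0.4851, 0.1502, 0.2694]
tool_rot: [-3.133, 0.189, 0.022]
ft_force: [0.1, -0.1, 0.2]
grip_width: 0.006
```

Emit:
{"method": "play_rows", "body": {"targets": "0.3 0 0 0 0 0 -1; 0.2 0 0 0 0 0 -1; 0 0 0 0 0 0 -1"}}

```text
time: 17.82
position: [0.4873, 0.1507, 0.2694]
tool_rot: [-3.131, 0.187, 0.036]
ft_force: [-2.1, 1.2, 0.8]
grip_width: 0.008
```

```bash
python3 - <<'E'
from h import *
trayrel(1.65)
E
```

```text
t 17.82 p [0.4873 0.1507 0.2694] rot [-3.131  0.187  0.036] F [-2.1  1.2  0.8] g 0.008
pivot-rel world [-0.2027  0.1188] in tray frame at th 1.65 [-0.0889 -0.2174] tool yaw cw from home 1.6270267742778695 fix -0.0035 0.023 q [-0.33  0.15 -0.02  1.95 -0.01  1.07 -2.03]
```

Emit:
{"method": "play_rows", "body": {"targets": "0.6 0 0 0 0 0 -1; 0.8 0 0 0 0 0 -1; 0.8 0 0 0 0 0 -1"}}

```text
time: 18.2
position: [0.4965, 0.1519, 0.269]
tool_rot: [-3.132, 0.18, 0.107]
ft_force: [-25.6, 1.5, 24.0]
grip_width: 0.006
```

```bash
python3 - <<'E'
from h import *
trayrel(1.65)
E
```

```text
t 18.2 p [0.4965 0.1519 0.269 ] rot [-3.132  0.18   0.107] F [-25.6   1.5  24. ] g 0.006
pivot-rel world [-0.1935  0.12  ] in tray frame at th 1.65 [-0.0914 -0.2085] tool yaw cw from home 1.6225210292001515 fix 0.0008 0.0681 q [-0.32  0.18 -0.02  1.91 -0.03  1.11 -2.01]
```

Emit:
{"method": "play_rows", "body": {"targets": "-1.5 0 0 0 0 0 -1; -2 0 -0.5 0 0.03 0 -1; 0 0 -3 0 0.035 0 -1; 0 0 -5 0 0 0 -1; 0 0 -5 0 0 0 -1; 0 0 -2 0 0 0 -1; 0 0 0 0 0 0 -1"}}

```text
time: 19.08
position: [0.4647, 0.1489, 0.4305]
tool_rot: [3.13, -0.19, 0.017]
ft_force: [-0.3, -0.2, -1.4]
grip_width: 0.007
```

```bash
python3 - <<'E'
from h import *
trayrel(1.65);shot('side','side10');shot('wrist','wrist10');shot('scene','scene10')
topdown(['side10','scene10','wrist10'],'top10',x0=.3,x1=.9,y0=-.5,y1=.5)
E
```

```text
t 19.07 p [0.4647 0.1489 0.4305] rot [ 3.13  -0.19   0.017] F [-0.3 -0.2 -1.4] g 0.007
pivot-rel world [-0.2253  0.117 ] in tray frame at th 1.65 [-0.0839 -0.2396] tool yaw cw from home 1.6291656087640272 fix 0.0047 -0.0111 q [-0.34 -0.04 -0.02  1.8   0.01  1.37 -2.06]
```

View pics/top10.png

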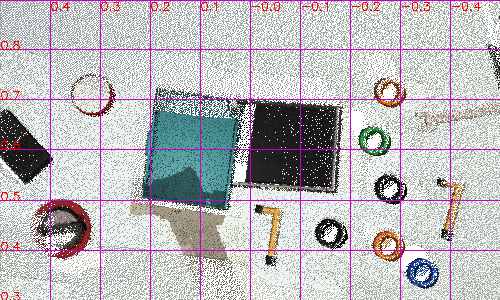

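View pics/scene10.png

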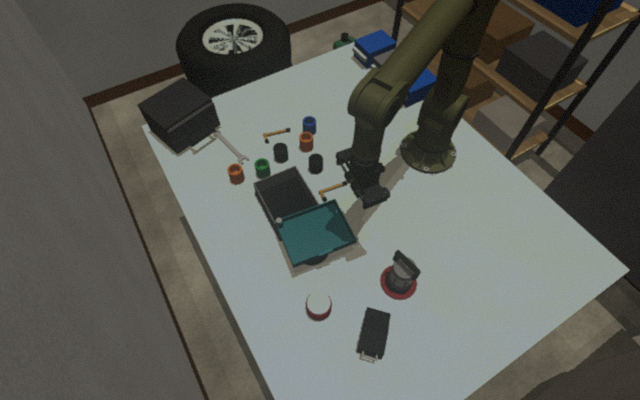

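View pics/wrist10.png

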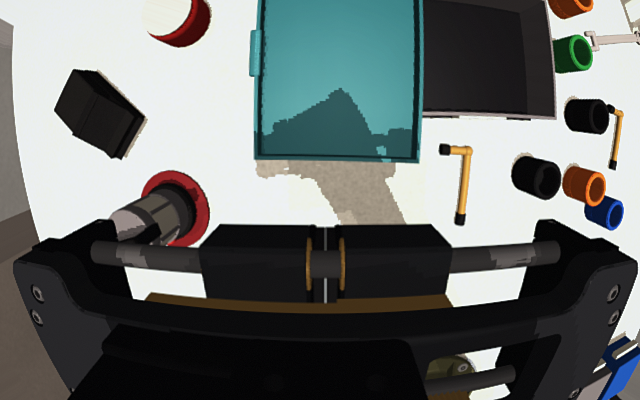

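Emit:
{"method": "play_rows", "body": {"targets": "0 2 0 0.005 -0.011 -0.148 0; 0 0 0 0 0 -0.148 1; 0 0 0 0 0 -0.148 1; 0 0 0 0 0 -0.148 1; 0 0 0 0 0 -0.148 1; 0 0 0 0 0 -0.148 1; 0 0 0 0 0 -0.148 1; 0 0 0 0 0 -0.148 1; 0 0 0 0 0 -0.148 1; 0 0 0 0 0 -0.148 1; 0 0 0 0 0 -0.148 1; -5 0 0 0 0 0 1; -5.5 0 0 0 0 0 1; -5.5 0 0 0 0 0 1; -5 0 0 0 0 0 1; -4 0 0 0 0 0 1; 0 0 0 0 0 0 1; 0 0 0 0 0 0 1"}}

```text
time: 21.48
position: [0.4547, -0.1309, 0.3985]
tool_rot: [-2.21, -2.197, 0.078]
ft_force: [-0.2, 0.1, -0.3]
grip_width: 0.997
```

```bash
cat > socks.py <<'E'
from h import *
import sys
n=sys.argv[1]; im=shot('wrist',n);X=cloud(im,True);x,y,z=X[...,0],X[...,1],X[...,2];C=im['pixels'].astype(int)
# black rim pixels at z~.064
m=((z>.058)&(z<.068)&(x>.35)&(x<.75)&(y<-.1)&(y>-.5)).astype(np.uint8)
m=cv2.dilate(m,np.ones((3,3),np.uint8))
nl,lab,stt,cc=cv2.connectedComponentsWithStats(m)
for i in range(1,nl):
    q=(lab==i)&(z>.058)&(z<.068)
    if q.sum()>60:
        c,r=cv2.minEnclosingCircle((X[q][:,:2]*1000).astype(np.float32));print(cc[i].round(0),q.sum(),np.round(c,1),round(r,1),'bgr',np.median(C[q],0))
E
python3 socks.py wrist11; python3 - <<'E'
from h import *
togo([.4336,-.1617,.30])
E
```

```text
[403. 184.] 115 [ 521.  -133.4] 34.3 bgr [35. 35. 39.]
[497. 202.] 577 [ 607.4 -131.3] 88.4 bgr [40. 40. 45.]
[321. 207.] 1147 [ 433.6 -161.1] 28.4 bgr [22. 22. 23.]
[300. 292.] 638 [ 408.7 -276.4] 28.8 bgr [ 44. 124. 238.]
[395. 290.] 430 [ 522.5 -275.9] 27.1 bgr [24. 25. 26.]
t 21.52 p [ 0.4546 -0.1309  0.3986] rot [-2.209 -2.198  0.079] F [-0.4 -0.9 -0.9] g 1.001
world d [-0.021  -0.0308 -0.0986] tool cm [-2.9  -1.56 10.01] tilt R[2] [-0.0189 -0.0528 -0.9984] yaw of tool x 89.73 yaw tool y -0.33 fix ax,ay: -0.0528 0.0189
```

View pics/wrist11.png

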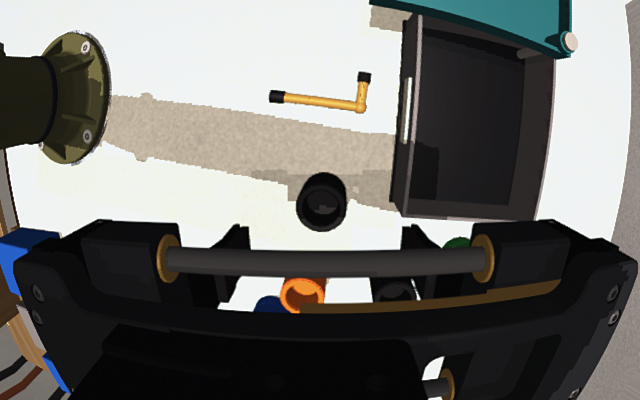

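Emit:
{"method": "play_rows", "body": {"targets": "-2 -1.5 1 -0.053 0.019 0 1; -1 -0.5 2 0 0 0 1; 0 0 2 0 0 0 1; 0 0 1 0 0 0 1; 0 0 0 0 0 0 1"}}

```text
time: 22.15
position: [0.4348, -0.1555, 0.3368]
tool_rot: [-2.213, -2.229, -0.002]
ft_force: [0.4, 0.4, 0.0]
grip_width: 1.004
```

```bash
python3 - <<'E'
from h import *
togo([.4336,-.1614,.214])
E
```

```text
t 22.15 p [ 0.4348 -0.1555  0.3368] rot [-2.213e+00 -2.229e+00 -2.000e-03] F [0.4 0.4 0. ] g 1.004
world d [-0.0012 -0.0059 -0.1228] tool cm [-0.6  -0.13 12.28] tilt R[2] [ 1.2e-03  5.0e-04 -1.0e+00] yaw of tool x 90.39 yaw tool y 0.39 fix ax,ay: 0.0005 -0.0012
```

Emit:
{"method": "play_rows", "body": {"targets": "-0.6 -0.1 2 0 0 0 1; 0 0 3 0 0 0 1; 0 0 3 0 0 0 1; 0 0 2.5 0 0 0 1; 0 0 1.2 0 0 0 1; 0 0 0 0 0 0 1"}}

```text
time: 22.9
position: [0.4387, -0.1591, 0.2215]
tool_rot: [2.201, 2.232, 0.011]
ft_force: [-0.2, -0.2, 0.8]
grip_width: 0.998
```

```bash
python3 - <<'E'
from h import *
togo([.4336,-.1614,.214])
E
```

```text
t 22.9 p [ 0.4387 -0.1591  0.2215] rot [2.201 2.232 0.011] F [-0.2 -0.2  0.8] g 0.998
world d [-0.0051 -0.0023 -0.0075] tool cm [-0.22 -0.52  0.75] tilt R[2] [-3.0e-04  9.8e-03 -1.0e+00] yaw of tool x 90.79 yaw tool y 0.79 fix ax,ay: 0.0098 0.0003
```

Emit:
{"method": "play_rows", "body": {"targets": "-0.2 -0.5 0.7 0.01 0 0 1; 0 0 0 0 0 0 0; 0 0 0 0 0 0 -1; 0 0 0 0 0 0 -1; 0 0 0 0 0 0 -1; 0 0 0 0 0 0 -1; 0 0 0 0 0 0 -1; 0 0 0 0 0 0 -1", "newtons": 45}}

```text
time: 23.9
position: [0.4337, -0.1618, 0.2166]
tool_rot: [2.206, 2.237, -0.0]
ft_force: [-0.5, -0.5, 0.3]
grip_width: 0.638
```

Emit:
{"method": "play_rows", "body": {"targets": "0 0 -1 0 0 0 -1; 0 0 -3 0 0 0 -1; 0 0 -4 0 0 0 -1; 0 0 -4 0 0 0 -1; 0 0 -1 0 0 0 -1; 0 0 0 0 0 0 -1"}}

```text
time: 24.65
position: [0.4325, -0.1608, 0.3481]
tool_rot: [-2.204, -2.235, 0.003]
ft_force: [0.5, 0.1, -5.5]
grip_width: 0.635
```

```bash
python3 - <<'E'
from h import *
togo([.613,-.031,.335])
E
```

```text
t 24.65 p [ 0.4325 -0.1608  0.3481] rot [-2.204 -2.235  0.003] F [ 0.5  0.1 -5.5] g 0.635
world d [ 0.1805  0.1298 -0.0131] tool cm [12.73 18.23  1.26] tilt R[2] [ 8.0e-04 -3.6e-03 -1.0e+00] yaw of tool x 90.79 yaw tool y 0.79 fix ax,ay: -0.0036 -0.0008
```

Emit:
{"method": "play_rows", "body": {"targets": "2 2.8 0 -0.004 0 0 -1; 2.7 3.9 0 0 0 0 -1; 2.7 3.9 0 0 0 0 -1; 2.7 3.9 0 0 0 0 -1; 2 2.9 0 0 0 0 -1; 0.7 0.9 0 0 0 0.077 -1; 0 0 0 0 0 0 -1; 0 0 0 0 0 0 -1"}}

```text
time: 25.65
position: [0.6144, -0.0268, 0.3267]
tool_rot: [-2.279, -2.133, 0.031]
ft_force: [-0.6, -0.3, -3.9]
grip_width: 0.638
```

```bash
python3 - <<'E'
from h import *
togo([.613,-.031,.2206])
shot('wrist','wrist12')
E
```

```text
t 25.65 p [ 0.6144 -0.0268  0.3267] rot [-2.279 -2.133  0.031] F [-0.6 -0.3 -3.9] g 0.638
world d [-0.0014 -0.0042 -0.1061] tool cm [-0.42  0.18 10.61] tilt R[2] [-0.0012 -0.0278 -0.9996] yaw of tool x 86.21 yaw tool y -3.79 fix ax,ay: -0.0278 0.0012
```

View pics/wrist12.png

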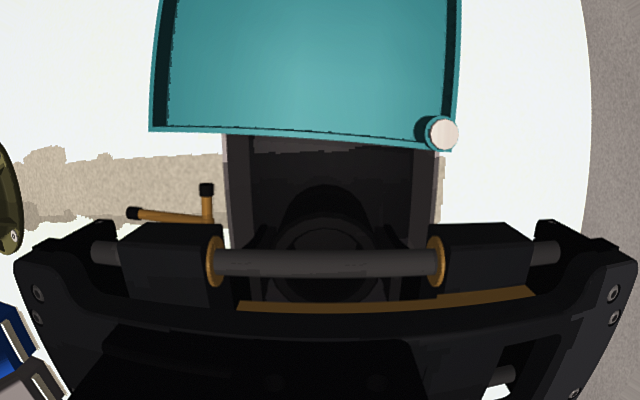

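Emit:
{"method": "play_rows", "body": {"targets": "-0.4 -0.2 2 -0.028 0 0 -1; 0 0 2.5 0 0 0 -1; 0 0 2.5 0 0 0 -1; 0 0 1.7 0 0 0 -1; 0 0 0 0 0 0 -1"}}

```text
time: 26.32
position: [0.609, -0.0351, 0.2382]
tool_rot: [2.295, 2.142, 0.0]
ft_force: [-0.5, 0.3, -3.5]
grip_width: 0.632
```

```bash
python3 - <<'E'
from h import *
togo([.613,-.031,.2206])
E
```

```text
t 26.32 p [ 0.609  -0.0351  0.2382] rot [2.295 2.142 0.   ] F [-0.5  0.3 -3.5] g 0.632
world d [ 0.004   0.0041 -0.0176] tool cm [0.44 0.36 1.76] tilt R[2] [-0.0014  0.0018 -1.    ] yaw of tool x 86.04 yaw tool y -3.96 fix ax,ay: 0.0018 0.0014
```

Emit:
{"method": "play_rows", "body": {"targets": "0.2 0.2 0.8 0 0 0 -1; 0 0 0.5 0 0 0 -1; 0 0 0.2 0 0 0 -1; 0 0 0.1 0 0 0 -1"}}

```text
time: 26.82
position: [0.6127, -0.0333, 0.224]
tool_rot: [2.293, 2.14, 0.006]
ft_force: [0.8, 0.3, -4.4]
grip_width: 0.636
```

Emit:
{"method": "play_rows", "body": {"targets": "0 0 0.2 0 0 0 -1; 0 0 0.2 0 0 0 -1; 0 0 0.2 0 0 0 -1; 0 0 0.1 0 0 0 -1"}}

```text
time: 27.32
position: [0.6131, -0.0335, 0.2208]
tool_rot: [2.293, 2.14, 0.007]
ft_force: [-2.9, -0.1, 1.7]
grip_width: 0.635
```

Touching down on the bin floor. Release and lift.

Emit:
{"method": "play_rows", "body": {"targets": "0 0 0 0 0 0 0.4; 0 0 0 0 0 0 0.7; 0 0 0 0 0 0 0.9; 0 0 0 0 0 0 0.9; 0 0 0 0 0 0 0.9; 0 0 -1 0 0 0 0.9; 0 0 -3 0 0 0 0.9; 0 0 -5 0 0 0 0.9; 0 0 -5 0 0 0 0.9; 0 0 -2 0 0 0 1; 0 0 0 0 0 0 1"}}

```text
time: 28.7
position: [0.6124, -0.0337, 0.39]
tool_rot: [2.289, 2.136, 0.016]
ft_force: [-0.6, -0.3, -1.0]
grip_width: 0.991
```

```bash
python3 - <<'E'
from h import *
togo([.5225,-.277,.36])
E
```

```text
t 28.7 p [ 0.6124 -0.0337  0.39  ] rot [2.289 2.136 0.016] F [-0.6 -0.3 -1. ] g 0.991
world d [-0.0899 -0.2433 -0.03  ] tool cm [-24.9   -7.32   2.89] tilt R[2] [ 4.000e-04  1.470e-02 -9.999e-01] yaw of tool x 86.02 yaw tool y -3.98 fix ax,ay: 0.0147 -0.0004
```

Emit:
{"method": "play_rows", "body": {"targets": "-2 -0.8 0 0.015 0 0 1; -4 -1.5 0 0 0 0 1; -5 -1.8 0 0 0 0 1; -5 -1.8 0 0 0 0 1; -3 -1 0 0 0 0 1; -1.5 -0.5 0 0 0 0 1; 0 0 0 0 0 0 1; 0 0 0 0 0 0 1"}}

```text
time: 29.7
position: [0.5148, -0.2438, 0.3801]
tool_rot: [-2.289, -2.127, 0.021]
ft_force: [-0.1, -0.1, -0.4]
grip_width: 0.999
```

```bash
python3 socks.py wrist13; python3 - <<'E'
from h import *
togo([.5225,-.277,.36])
E
```

```text
[489.  79.] 304 [ 686.8 -135.4] 37.1 bgr [34. 34. 38.]
[432. 187.] 1246 [ 619.4 -248.3] 28.5 bgr [37.5 87.  29. ]
[510. 202.] 661 [ 716.6 -277.9] 28.0 bgr [ 36. 104. 222.]
[341. 223.] 1237 [ 523.  -280.5] 28.3 bgr [19. 18. 20.]
[234. 220.] 819 [ 408.8 -276.5] 28.6 bgr [ 38. 111. 215.]
t 29.75 p [ 0.5149 -0.2437  0.3801] rot [-2.289 -2.128  0.022] F [-0.6 -0.3 -0.2] g 1.002
world d [ 0.0076 -0.0333 -0.0201] tool cm [-3.27  1.04  1.98] tilt R[2] [ 0.0011 -0.0215 -0.9998] yaw of tool x 85.82 yaw tool y -4.18 fix ax,ay: -0.0215 -0.0011
```

View pics/wrist13.png

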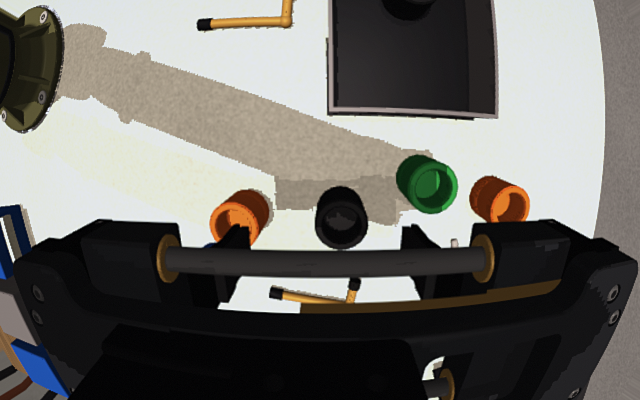

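Emit:
{"method": "play_rows", "body": {"targets": "-2.5 0.8 1 -0.021 0 0 1; -1.2 0.3 2 0 0 0 1; 0 0 1.5 0 0 0 1; 0 0 0 0 0 0 1"}}

```text
time: 30.25
position: [0.526, -0.276, 0.3313]
tool_rot: [-2.287, -2.147, -0.003]
ft_force: [0.6, -0.5, -0.4]
grip_width: 1.0
```

```bash
python3 - <<'E'
from h import *
togo([.523,-.2805,.2155])
E
```

```text
t 30.25 p [ 0.526  -0.276   0.3313] rot [-2.287 -2.147 -0.003] F [ 0.6 -0.5 -0.4] g 1.0
world d [-0.003  -0.0045 -0.1158] tool cm [-0.52 -0.24 11.58] tilt R[2] [ 0.0046 -0.0023 -1.    ] yaw of tool x 86.37 yaw tool y -3.63 fix ax,ay: -0.0023 -0.0046
```

Emit:
{"method": "play_rows", "body": {"targets": "-0.5 -0.4 2 0 -0.004 0 1; 0 -0.1 3 0 0 0 1; 0 -0.1 3 0 0 0 1; 0 -0.1 2.5 0 0 0 1; 0 0 0.8 0 0 0 1; 0 0 0 0 0 0 1"}}

```text
time: 31.0
position: [0.5212, -0.2754, 0.2177]
tool_rot: [-2.282, -2.158, -0.005]
ft_force: [0.1, -0.6, 0.6]
grip_width: 1.005
```

```bash
python3 - <<'E'
from h import *
togo([.523,-.2805,.2155])
E
```

```text
t 31.0 p [ 0.5212 -0.2754  0.2177] rot [-2.282 -2.158 -0.005] F [ 0.1 -0.6  0.6] g 1.005
world d [ 0.0018 -0.0051 -0.0022] tool cm [-0.5   0.2   0.22] tilt R[2] [ 0.0029  0.0017 -1.    ] yaw of tool x 86.78 yaw tool y -3.22 fix ax,ay: 0.0017 -0.0029
```

Emit:
{"method": "play_rows", "body": {"targets": "-0.5 0.2 0.2 0 0 0 1; 0 0 0 0 0 0 0; 0 0 0 0 0 0 -1; 0 0 0 0 0 0 -1; 0 0 0 0 0 0 -1; 0 0 0 0 0 0 -1; 0 0 0 0 0 0 -1; 0 0 0 0 0 0 -1"}}

```text
time: 32.0
position: [0.5223, -0.2817, 0.2187]
tool_rot: [-2.283, -2.157, -0.004]
ft_force: [-1.0, 0.7, 0.6]
grip_width: 0.637
```

Emit:
{"method": "play_rows", "body": {"targets": "0 0 -1 0 0 0 -1; 0 0 -3 0 0 0 -1; 0 0 -4 0 0 0 -1; 0 0 -4 0 0 0 -1; 0 0 -1 0 0 0 -1; 0 0 0 0 0 0 -1"}}

```text
time: 32.75
position: [0.5207, -0.2799, 0.3465]
tool_rot: [-2.274, -2.15, 0.003]
ft_force: [-0.6, -0.0, -6.4]
grip_width: 0.634
```

```bash
python3 - <<'E'
from h import *
togo([.6075,-.114,.34])
E
```

```text
t 32.75 p [ 0.5207 -0.2799  0.3465] rot [-2.274 -2.15   0.003] F [-0.6 -0.  -6.4] g 0.634
world d [ 0.0868  0.1659 -0.0065] tool cm [17.05  7.74  0.69] tilt R[2] [ 0.0069 -0.0099 -0.9999] yaw of tool x 86.78 yaw tool y -3.22 fix ax,ay: -0.0099 -0.0069
```

Emit:
{"method": "play_rows", "body": {"targets": "3 1.4 0 -0.01 -0.007 0 -1; 4.5 2 0 0 0 0 -1; 4.5 2 0 0 0 0 -1; 3 1.4 0 0 0 0 -1; 1.5 0.7 0 0 0 0 -1; 0 0 0 0 0 0 -1; 0 0 0 0 0 0 -1"}}

```text
time: 33.62
position: [0.6024, -0.1175, 0.3308]
tool_rot: [-2.278, -2.14, 0.025]
ft_force: [-0.2, -0.7, -6.1]
grip_width: 0.631
```

```bash
python3 - <<'E'
from h import *
togo([.6075,-.1162,.2227]);shot('wrist','wrist14')
E
```

```text
t 33.62 p [ 0.6024 -0.1175  0.3308] rot [-2.278 -2.14   0.025] F [-0.2 -0.7 -6.1] g 0.631
world d [ 0.0051  0.0013 -0.1081] tool cm [ 0.17  0.74 10.79] tilt R[2] [-0.0012 -0.0226 -0.9997] yaw of tool x 86.42 yaw tool y -3.58 fix ax,ay: -0.0226 0.0012
```

View pics/wrist14.png

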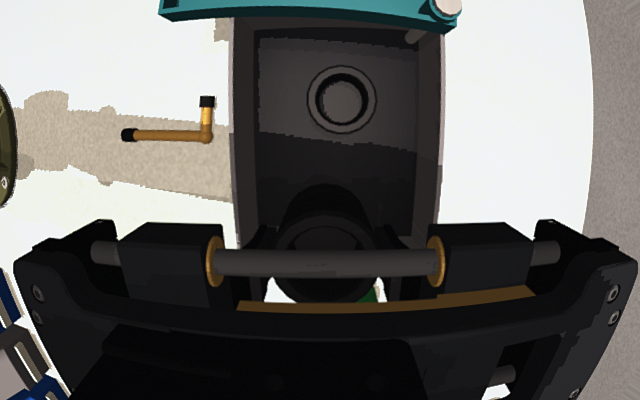

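Socket 2 stands in the bin at (341,100). Lower the second.

Emit:
{"method": "play_rows", "body": {"targets": "0.2 0.6 2 -0.022 0 0 -1; 0 0 2.5 0 0 0 -1; 0 0 2.5 0 0 0 -1; 0 0 1.7 0 0 0 -1; 0 0 0 0 0 0 -1"}}

```text
time: 34.3
position: [0.6059, -0.1254, 0.2433]
tool_rot: [2.3, 2.133, -0.002]
ft_force: [-0.2, 0.3, -6.5]
grip_width: 0.635
```

```bash
python3 - <<'E'
from h import *
togo([.6075,-.1162,.2227])
E
```

```text
t 34.3 p [ 0.6059 -0.1254  0.2433] rot [ 2.300e+00  2.133e+00 -2.000e-03] F [-0.2  0.3 -6.5] g 0.635
world d [ 0.0016  0.0092 -0.0206] tool cm [0.94 0.08 2.06] tilt R[2] [-0.0045  0.0028 -1.    ] yaw of tool x 85.67 yaw tool y -4.33 fix ax,ay: 0.0028 0.0045
```

Emit:
{"method": "play_rows", "body": {"targets": "0.7 0.1 0.8 0 0.004 0 -1; 0 0 0.5 0 0 0 -1; 0 0 0.3 0 0 0 -1; 0 0 0.2 0 0 0 -1; 0 0 0.2 0 0 0 -1"}}

```text
time: 34.92
position: [0.6091, -0.1185, 0.2253]
tool_rot: [2.299, 2.132, 0.009]
ft_force: [0.1, 0.7, -6.7]
grip_width: 0.63
```

Emit:
{"method": "play_rows", "body": {"targets": "0 0 0.2 0 0 0 -1; 0 0 0.2 0 0 0 -1; 0 0 0.15 0 0 0 -1; 0 0 0.1 0 0 0 -1"}}

```text
time: 35.42
position: [0.6094, -0.1188, 0.2228]
tool_rot: [2.3, 2.132, 0.01]
ft_force: [-3.7, 1.2, 2.4]
grip_width: 0.636
```

Emit:
{"method": "play_rows", "body": {"targets": "0 0 0 0 0 0 0.4; 0 0 0 0 0 0 0.7; 0 0 0 0 0 0 0.9; 0 0 0 0 0 0 0.9; 0 0 0 0 0 0 0.9; 0 0 -1 0 0 0 0.9; 0 0 -3 0 0 0 0.9; 0 0 -5 0 0 0 0.9; 0 0 -5 0 0 0 0.9; 0 0 -2 0 0 0 1; 0 0 0 0 0 0 1"}}

```text
time: 36.8
position: [0.6086, -0.1194, 0.3922]
tool_rot: [2.295, 2.125, 0.019]
ft_force: [-0.4, 1.0, 0.1]
grip_width: 0.996
```

```bash
cat > stems.py <<'E'
from h import *
import sys
n=sys.argv[1]; im=shot('wrist',n);X=cloud(im,True);x,y,z=X[...,0],X[...,1],X[...,2];C=im['pixels'].astype(int)
b,g,r=C[...,0],C[...,1],C[...,2]
br=(r>1.15*g)&(g>1.25*b)&(r>60)&(z>.003)&(z<.03)&(x>.3)&(x<.8)&(abs(y)<.6)
nl,lab,stt,cc=cv2.connectedComponentsWithStats(cv2.dilate(br.astype(np.uint8),np.ones((3,3),np.uint8)))
for i in range(1,nl):
    q=(lab==i)&br
    if q.sum()<60: continue
    Q=X[q]; c,s,a=cv2.minAreaRect((Q[:,:2]*1000).astype(np.float32))
    # RANSAC line for long leg using top points
    rng=np.random.default_rng(1);best=0
    P=Q[:,:2]
    for _ in range(400):
        i1,j1=rng.choice(len(P),2,False);d=P[j1]-P[i1];L=np.hypot(*d)
        if L<.03: continue
        nn=np.array([-d[1],d[0]])/L;w=abs((P-P[i1])@nn)<.006
        if w.sum()>best: best=w.sum();W=w
    v=cv2.fitLine(P[W].astype(np.float32),cv2.DIST_L2,0,.01,.01).ravel();t=(P[W]-v[2:])@v[:2]
    print('brass',cc[i].round(0),q.sum(),'rect',np.round(c,1),np.round(s,1),round(a,1),'z98',np.percentile(Q[:,2],98).round(4),'line dir',np.degrees(np.arctan2(v[1],v[0])).round(1),'ends',(v[2:]+v[:2]*t.min()).round(4),(v[2:]+v[:2]*t.max()).round(4),'box',P.min(0).round(3),P.max(0).round(3))
E
python3 stems.py wrist15; python3 - <<'E'
from h import *
togo([.47,-.11,.38])
E
```

```text
brass [184. 131.] 824 rect [436.9 -39.6] [37.7 98.2] 86.2 z98 0.0156 line dir -8.0 ends [ 0.3872 -0.041 ] [ 0.4851 -0.0548] box [ 0.387 -0.061] [ 0.487 -0.024]
brass [392. 282.] 130 rect [ 696.8 -265.7] [36.7  7.9] 57.1 z98 0.0297 line dir 56.3 ends [ 0.6859 -0.2788] [ 0.7055 -0.2494] box [ 0.689 -0.283] [ 0.71  -0.252]
t 36.85 p [ 0.6084 -0.1193  0.3911] rot [2.295 2.126 0.018] F [ 0.2  0.  -0.8] g 0.993
world d [-0.1384  0.0093 -0.0111] tool cm [ -0.13 -13.88   0.88] tilt R[2] [-3.000e-04  1.690e-02 -9.999e-01] yaw of tool x 85.62 yaw tool y -4.38 fix ax,ay: 0.0169 0.0003Traceback (most recent call last):
  File "stems.py", line 19, in <module>
    v=cv2.fitLine(P[W].astype(np.float32),cv2.DIST_L2,0,.01,.01).ravel();t=(P[W]-v[2:])@v[:2]
                  ~^^^
IndexError: boolean index did not match indexed array along axis 0; size of axis is 74 but size of corresponding boolean axis is 130
```

View pics/wrist15.png

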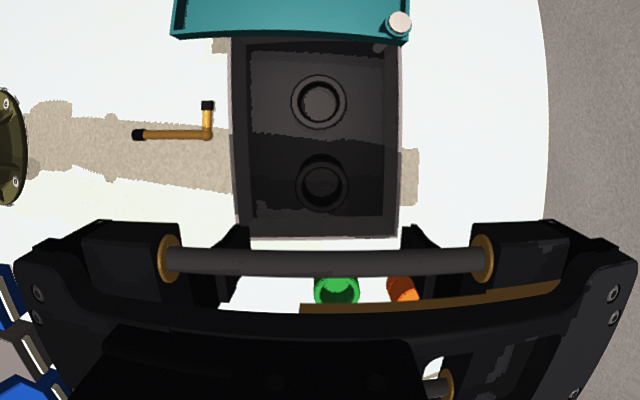

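Emit:
{"method": "play_rows", "body": {"targets": "1.5 -3 0 0.017 0 0 0.5; 2 -4 0 0 0 0 0.2; 2 -4.5 0 0 0 0 0; 1 -3 0 0 0 0 0; 0 -1.5 0 0 0 0.13 0; 0 0 0 0 0 0.151 0; 0 0 0 0 0 0.151 0; 0 0 0 0 0 0.151 0; 0 0 0 0 0 0.151 0; 0 0 0 0 0 0.151 0; 0 0 0 0 0 0.151 0; 0 0 0 0 0 0.151 0; 0 0 0 0 0 0.151 0; 0 0 0 0 0 0.151 0; 0 0 0 0 0 0 0; 0 0 0 0 0 0 0"}}

```text
time: 38.85
position: [0.4408, -0.0382, 0.366]
tool_rot: [3.136, -0.059, -0.066]
ft_force: [-0.5, -0.9, -0.8]
grip_width: 0.502
```

```bash
sed -i 's/    rng=np.random.default_rng(1);best=0/    rng=np.random.default_rng(1);best=0;W=np.ones(len(Q),bool)/' stems.py; python3 stems.py wrist16; python3 - <<'E'
from h import *
togo([.43,-.048,.186])
E
```

```text
brass [583. 131.] 496 rect [ 489.2 -394.8] [34.5 96.5] 76.1 z98 0.0156 line dir -14.6 ends [ 0.4403 -0.3918] [ 0.5336 -0.416 ] box [ 0.44  -0.421] [ 0.537 -0.387]
brass [331. 164.] 1142 rect [436.2 -39.7] [37.6 97.4] 85.7 z98 0.0156 line dir -8.2 ends [ 0.3876 -0.0412] [ 0.4839 -0.0551] box [ 0.387 -0.062] [ 0.486 -0.024]
brass [503. 185.] 464 rect [ 417.6 -261.5] [22.7 54.1] 60.1 z98 0.0296 line dir -26.0 ends [ 0.3994 -0.2449] [ 0.4398 -0.2646] box [ 0.388 -0.285] [ 0.437 -0.248]
brass [527. 197.] 89 rect [ 403.6 -290.5] [ 9.4 24.3] 57.2 z98 0.0296 line dir -22.5 ends [ 0.3924 -0.2857] [ 0.4154 -0.2952] box [ 0.393 -0.296] [ 0.416 -0.284]
t 38.9 p [ 0.4408 -0.0382  0.366 ] rot [ 3.136 -0.06  -0.066] F [-0.5 -0.1  0.6] g 0.501
world d [-0.0108 -0.0098 -0.18  ] tool cm [-0.28  0.94 18.04] tilt R[2] [-0.0421  0.0049 -0.9991] yaw of tool x -2.19 yaw tool y -92.18 fix ax,ay: 0.0049 0.0421
```

View pics/wrist16.png

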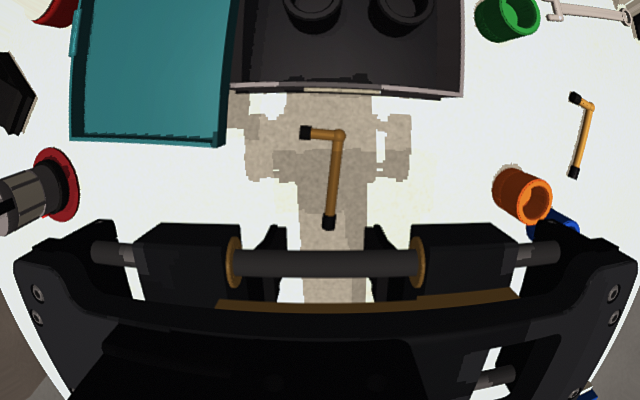

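Emit:
{"method": "play_rows", "body": {"targets": "0 0.9 2 0.005 0.042 0 0; -0.3 0 3 0 0 0 0; 0 0 3 0 0 0 0; 0 0 0 0 0 0 0"}}

```text
time: 39.4
position: [0.4367, -0.0472, 0.2842]
tool_rot: [-3.141, 0.049, -0.004]
ft_force: [0.1, 0.0, -0.1]
grip_width: 0.502
```

```bash
python3 - <<'E'
from h import *
togo([.43,-.0475,.186])
im=np.load('pics/wrist16.npz');X=cloud({k:im[k] for k in im},True);C=im['pixels'].astype(int)
m=(X[...,2]>.09)&(X[...,2]<.107)&(C[...,1]>C[...,2]+10);Q=X[m];
o=np.argsort(Q[:,0])[:400:40];print(Q[o].round(3)); o=np.argsort(Q[:,1])[:400:40];print(Q[o].round(3))
E
```

```text
t 39.4 p [ 0.4367 -0.0472  0.2842] rot [-3.141  0.049 -0.004] F [ 0.1  0.  -0.1] g 0.502
world d [-0.0067 -0.0003 -0.0982] tool cm [-0.69  0.05  9.82] tilt R[2] [ 2.3e-03 -4.0e-04 -1.0e+00] yaw of tool x -1.81 yaw tool y -91.81 fix ax,ay: -0.0004 -0.0023
[[0.482 0.051 0.102]
 [0.484 0.049 0.102]
 [0.485 0.064 0.102]
 [0.486 0.073 0.103]
 [0.487 0.057 0.093]
 [0.488 0.081 0.102]
 [0.488 0.068 0.103]
 [0.489 0.074 0.103]
 [0.489 0.091 0.102]
 [0.49  0.086 0.104]]
[[0.607 0.03  0.09 ]
 [0.598 0.031 0.098]
 [0.595 0.032 0.101]
 [0.589 0.033 0.09 ]
 [0.58  0.034 0.103]
 [0.601 0.034 0.103]
 [0.574 0.035 0.102]
 [0.572 0.035 0.098]
 [0.566 0.036 0.091]
 [0.567 0.036 0.095]]
```

Emit:
{"method": "play_rows", "body": {"targets": "-0.7 0 2 0 0 -0.02 0; 0 0 3 0 0 0 0; 0 0 2.5 0 0 0 0; 0 0 1 0 0 0 0; 0 0 0 0 0 0 0"}}

```text
time: 40.02
position: [0.434, -0.0468, 0.2035]
tool_rot: [-3.141, 0.01, -0.02]
ft_force: [0.1, -0.4, -0.6]
grip_width: 0.501
```

```bash
python3 - <<'E'
from h import *
togo([.43,-.0475,.186])
E
```

```text
t 40.02 p [ 0.434  -0.0468  0.2035] rot [-3.141  0.01  -0.02 ] F [ 0.1 -0.4 -0.6] g 0.501
world d [-0.004  -0.0007 -0.0175] tool cm [-0.43  0.08  1.75] tilt R[2] [ 1.270e-02 -7.000e-04 -9.999e-01] yaw of tool x -0.35 yaw tool y -90.35 fix ax,ay: -0.0007 -0.0127
```

Emit:
{"method": "play_rows", "body": {"targets": "-0.3 0 0.8 0 -0.01 0 0; 0 0 0.6 0 0 0 0; 0 0 0.3 0 0 0 0; 0 0 0 0 0 0 0"}}

```text
time: 40.52
position: [0.4324, -0.0467, 0.1878]
tool_rot: [-3.141, 0.009, -0.01]
ft_force: [-0.8, -0.1, 0.0]
grip_width: 0.5
```

Emit:
{"method": "play_rows", "body": {"targets": "0 0 0.3 0 0 0 0; 0 0 0 0 0 0 -1; 0 0 0 0 0 0 -1; 0 0 0 0 0 0 -1; 0 0 0 0 0 0 -1; 0 0 0 0 0 0 -1; 0 0 0 0 0 0 -1; 0 0 0 0 0 0 -1", "newtons": 30}}

```text
time: 41.52
position: [0.4326, -0.0468, 0.185]
tool_rot: [-3.141, 0.009, -0.011]
ft_force: [-0.0, 0.6, -0.5]
grip_width: 0.125
```

Emit:
{"method": "play_rows", "body": {"targets": "0 0 -1 0 0 0 -1; 0 0 -3 0 0 0 -1; 0 0 -4 0 0 0 -1; 0 0 -5 0 0 0 -1; 0 0 -3 0 0 0 -1; 0 0 0 0 0 0 -1"}}

```text
time: 42.28
position: [0.4306, -0.0471, 0.3522]
tool_rot: [-3.141, 0.01, -0.011]
ft_force: [0.4, -0.7, -1.0]
grip_width: 0.129
```

```bash
python3 - <<'E'
from h import *
togo([.595,.085,.35]);shot('wrist','wrist17');shot('side','side17')
E
```

```text
t 42.27 p [ 0.4306 -0.0471  0.3522] rot [-3.141  0.01  -0.011] F [ 0.4 -0.7 -1. ] g 0.129
world d [ 0.1644  0.1321 -0.0022] tool cm [ 16.35 -13.31   0.35] tilt R[2] [ 0.0072 -0.001  -1.    ] yaw of tool x -0.37 yaw tool y -90.37 fix ax,ay: -0.0010 -0.0072
```

View pics/wrist17.png

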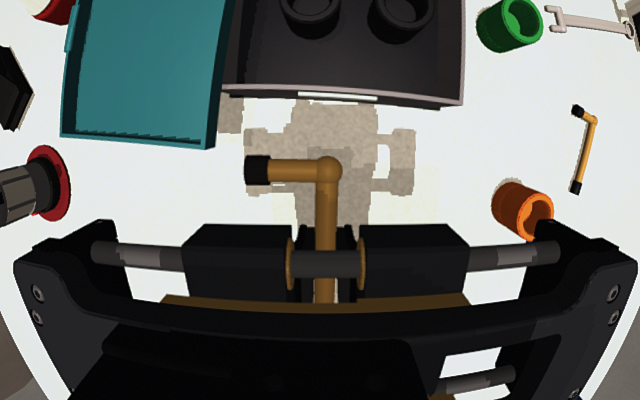

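Emit:
{"method": "play_rows", "body": {"targets": "2 -1.6 0 0 -0.007 0 -1; 3.5 -2.7 0 0 0 0 -1; 4 -3 0 0 0 0 -1; 4 -3 0 0 0 0 -1; 2.5 -1.5 0 0 0 0.065 -1; 1 -0.5 0 0 0 0.065 -1; 0 0 0 0 0 0 -1; 0 0 0 0 0 0 -1"}}

```text
time: 43.38
position: [0.6008, 0.0765, 0.3295]
tool_rot: [3.127, -0.221, -0.052]
ft_force: [0.2, 0.5, -0.7]
grip_width: 0.129
```

```bash
python3 - <<'E'
from h import *
togo([.597,.0735,.268]);shot('wrist','wrist18')
E
```

```text
t 43.38 p [0.6008 0.0765 0.3295] rot [ 3.127 -0.221 -0.052] F [ 0.2  0.5 -0.7] g 0.129
world d [-0.0038 -0.003  -0.0615] tool cm [-0.13  0.3   6.16] tilt R[2] [-0.0328  0.0085 -0.9994] yaw of tool x -8.09 yaw tool y -98.08 fix ax,ay: 0.0085 0.0328
```

View pics/wrist18.png

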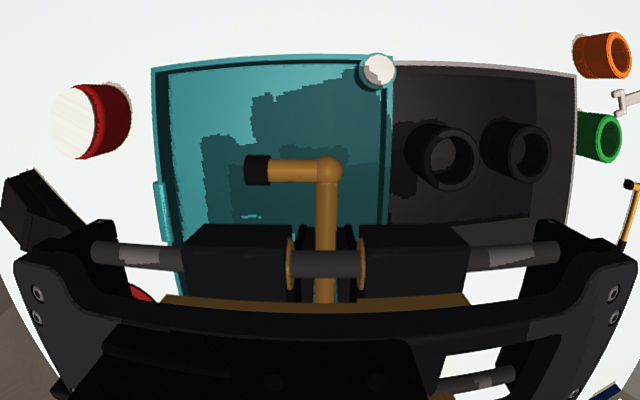

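Emit:
{"method": "play_rows", "body": {"targets": "0 0.3 2 0.008 0.033 0 -1; 0 0 2 0 0 0 -1; 0 0 1.2 0 0 0 -1; 0 0 0 0 0 0 -1"}}

```text
time: 43.92
position: [0.5979, 0.0713, 0.2769]
tool_rot: [3.134, -0.223, 0.002]
ft_force: [0.5, -0.5, -0.5]
grip_width: 0.126
```

```bash
python3 - <<'E'
from h import *
togo([.597,.0735,.268])
E
```

```text
t 43.92 p [0.5979 0.0713 0.2769] rot [ 3.134e+00 -2.230e-01  2.000e-03] F [ 0.5 -0.5 -0.5] g 0.126
world d [-0.0009  0.0022 -0.0089] tool cm [-0.13 -0.21  0.89] tilt R[2] [ 1.6e-03 -1.0e-04 -1.0e+00] yaw of tool x -8.13 yaw tool y -98.13 fix ax,ay: -0.0001 -0.0016
```

Emit:
{"method": "play_rows", "body": {"targets": "0 -0.3 0.5 0 0 0 -1; 0 0 0.3 0 0 0 -1; 0 0 0.15 0 0 0 -1; 0 0 0.1 0 0 0 -1; 0 0 0 0 0 0 -1"}}

```text
time: 44.55
position: [0.5992, 0.0746, 0.268]
tool_rot: [-3.133, 0.222, -0.008]
ft_force: [0.2, 0.8, -1.1]
grip_width: 0.129
```

Emit:
{"method": "play_rows", "body": {"targets": "0 0 0.1 0 0 0 -0.55; 0 0 0 0 0 0 -0.45; 0 0 0 0 0 0 -0.35; 0 0 0 0 0 0 -0.35; 0 0 0 0 0 0 -0.35; 0 0 -1 0 0 0 -0.35; 0 0 -3 0 0 0 -0.3; 0 0 -4 0 0 0 0; 0 0 -4 0 0 0 0; 0 0 -1 0 0 0 0; 0 0 0 0 0 0 0"}}

```text
time: 45.92
position: [0.5984, 0.0744, 0.4037]
tool_rot: [-3.132, 0.222, -0.011]
ft_force: [0.4, -0.5, -0.8]
grip_width: 0.494
```

```bash
python3 - <<'E'
from h import *
togo([.49,-.40,.38]);shot('wrist','wrist19');shot('side','side19')
E
```

```text
t 45.92 p [0.5984 0.0744 0.4037] rot [-3.132  0.222 -0.011] F [ 0.4 -0.5 -0.8] g 0.494
world d [-0.1084 -0.4744 -0.0237] tool cm [-4.06 48.5   2.25] tilt R[2] [ 0.0071 -0.002  -1.    ] yaw of tool x -8.12 yaw tool y -98.12 fix ax,ay: -0.0020 -0.0071
```

View pics/side19.png

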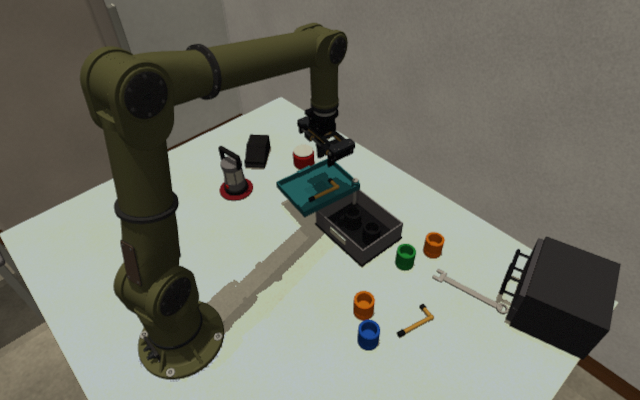

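Emit:
{"method": "play_rows", "body": {"targets": "-0.5 3 0 0 -0.007 0 0; -1 5 0 0 0 0 0; -1.2 5.5 0 0 0 0 0; -1.2 5.5 0 0 0 0 0; -1.2 5.5 0 0 0 0 0; -1.2 5.5 0 0 0 0 0; -1.2 5.5 0 0 0 0 0; -1.2 5.5 0 0 0 0 0; -1 5 0 0 0 0 0; -0.5 2.5 0 0 0 0.11 0; 0 0 0 0 0 0 0; 0 0 0 0 0 0 0"}}

```text
time: 47.52
position: [0.4209, -0.4016, 0.3817]
tool_rot: [-3.111, 0.389, 0.055]
ft_force: [0.2, -0.2, 0.0]
grip_width: 0.496
```

```bash
python3 stems.py wrist20; python3 - <<'E'
from h import *
togo([.49,-.4047,.28])
E
```

```text
brass [314. 104.] 1128 rect [ 489.9 -395.6] [37.3 97.1] 74.3 z98 0.0156 line dir -14.7 ends [ 0.4397 -0.3951] [ 0.5336 -0.4197] box [ 0.439 -0.425] [ 0.539 -0.388]
brass [240. 192.] 343 rect [ 417.2 -291.7] [53.6 22.9] 28.5 z98 0.0295 line dir 33.4 ends [ 0.4034 -0.3091] [ 0.4413 -0.2841] box [ 0.388 -0.306] [ 0.437 -0.269]
brass [221. 212.] 380 rect [ 405.4 -269.6] [27.3 26.9] 69.9 z98 0.0295 line dir 28.1 ends [ 0.3895 -0.2778] [ 0.4206 -0.2612] box [ 0.39  -0.282] [ 0.421 -0.257]
t 47.58 p [ 0.4209 -0.4015  0.3818] rot [-3.112  0.389  0.055] F [ 0.3 -0.4 -1.3] g 0.497
world d [ 0.0691 -0.0032 -0.1018] tool cm [ 7.13 -1.38  9.93] tilt R[2] [-3.560e-02 -9.000e-04 -9.994e-01] yaw of tool x -14.24 yaw tool y -104.24 fix ax,ay: -0.0009 0.0356
```

View pics/wrist20.png

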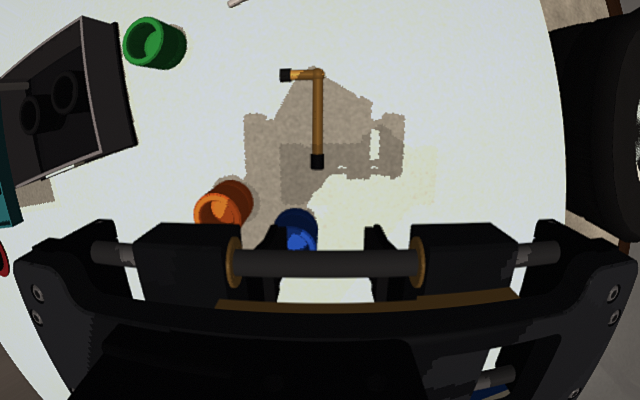

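Emit:
{"method": "play_rows", "body": {"targets": "3 -0.4 2 0 0.036 0 0; 3 -0.4 3 0 0 0 0; 1.2 -0.2 3 0 0 0 0; 0 0 2 0 0 0 0; 0 0 0 0 0 0 0"}}

```text
time: 48.2
position: [0.4989, -0.4017, 0.2778]
tool_rot: [-3.115, 0.365, -0.006]
ft_force: [-0.4, -0.8, -0.6]
grip_width: 0.502
```

```bash
python3 stems.py wrist21; python3 - <<'E'
from h import *
togo([.49,-.408,.185])
E
```

```text
brass [153.  21.] 754 rect [ 698.1 -288.3] [16.  48.2] 24.9 z98 0.0294 line dir -57.9 ends [ 0.6843 -0.2726] [ 0.7083 -0.3108] box [ 0.688 -0.307] [ 0.716 -0.263]
brass [333. 194.] 1690 rect [ 497.9 -399. ] [37.2 79.8] 76.0 z98 0.0155 line dir -14.5 ends [ 0.4566 -0.3993] [ 0.5339 -0.4194] box [ 0.457 -0.426] [ 0.54  -0.388]
t 48.25 p [ 0.4992 -0.402   0.279 ] rot [-3.115  0.366 -0.009] F [ 1.   0.6 -0.5] g 0.499
world d [-0.0092 -0.006  -0.094 ] tool cm [-0.8   0.85  9.39] tilt R[2] [ 0.005  -0.0054 -1.    ] yaw of tool x -13.38 yaw tool y -103.38 fix ax,ay: -0.0054 -0.0050
```

View pics/wrist21.png

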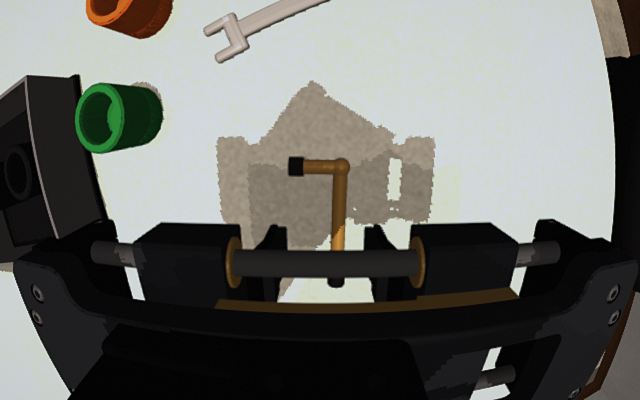

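Stem line confirmed; descend.

Emit:
{"method": "play_rows", "body": {"targets": "-0.6 0.8 2 -0.005 -0.005 0.02 0; 0 0 3 0 0 0 0; 0 0 2.5 0 0 0 0; 0 0 0.7 0 0 0 0; 0 0 0 0 0 0 0"}}

```text
time: 48.88
position: [0.4883, -0.4124, 0.1978]
tool_rot: [3.11, -0.408, 0.008]
ft_force: [0.4, -0.1, -0.2]
grip_width: 0.502
```

```bash
python3 - <<'E'
from h import *
togo([.49,-.408,.185])
E
```

```text
t 48.88 p [ 0.4883 -0.4124  0.1978] rot [ 3.11  -0.408  0.008] F [ 0.4 -0.1 -0.2] g 0.502
world d [ 0.0017  0.0044 -0.0128] tool cm [ 0.05 -0.48  1.28] tilt R[2] [ 0.0057  0.0039 -1.    ] yaw of tool x -14.96 yaw tool y -104.96 fix ax,ay: 0.0039 -0.0057
```

Emit:
{"method": "play_rows", "body": {"targets": "0 -0.5 0.5 0.004 -0.005 0 0; 0 0 0.5 0 0 0 0; 0 0 0.3 0 0 0 0; 0 0 0 0 0 0 0"}}

```text
time: 49.38
position: [0.4904, -0.408, 0.1866]
tool_rot: [3.113, -0.409, 0.007]
ft_force: [-0.3, -0.6, 0.3]
grip_width: 0.499
```

Emit:
{"method": "play_rows", "body": {"targets": "0 0 0.2 0 0 0 0; 0 0 0 0 0 0 -1; 0 0 0 0 0 0 -1; 0 0 0 0 0 0 -1; 0 0 0 0 0 0 -1; 0 0 0 0 0 0 -1; 0 0 0 0 0 0 -1; 0 0 0 0 0 0 -1; 0 0 -1 0 0 0 -1; 0 0 -3 0 0 0 -1; 0 0 -4 0 0 0 -1; 0 0 -5 0 0 0 -1; 0 0 -4 0 0 0 -1; 0 0 0 0 0 0 -1"}}

```text
time: 51.12
position: [0.4891, -0.4078, 0.3623]
tool_rot: [3.113, -0.41, 0.007]
ft_force: [0.4, -0.7, -1.4]
grip_width: 0.129
```

```bash
python3 - <<'E'
from h import *
togo([.59,.135,.36]);shot('wrist','wrist22')
E
```

```text
t 51.12 p [ 0.4891 -0.4078  0.3623] rot [ 3.113 -0.41   0.007] F [ 0.4 -0.7 -1.4] g 0.129
world d [ 0.1009  0.5428 -0.0023] tool cm [ -4.32 -55.04   0.14] tilt R[2] [ 0.0049  0.0012 -1.    ] yaw of tool x -15.02 yaw tool y -105.02 fix ax,ay: 0.0012 -0.0049
```

View pics/wrist22.png

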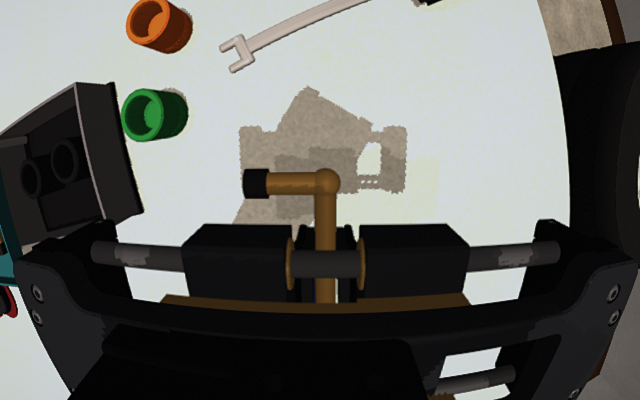

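Emit:
{"method": "play_rows", "body": {"targets": "-0.2 -3 0 0 -0.005 -0.06 -1; -0.3 -5 0 0 0 -0.06 -1; 0 -5.5 0 0 0 0 -1; 0.4 -5.8 0 0 0 0 -1; 0.4 -5.8 0 0 0 0 -1; 0.4 -5.8 0 0 0 0 -1; 0.4 -5.8 0 0 0 0 -1; 0.4 -5.8 0 0 0 0 -1; 0.4 -5.8 0 0 0 0 -1; 0.4 -5 0 0 0 0 -1; 0.3 -3 0 0 0 0 -1; 0 0 0 0 0 0 -1; 0 0 0 0 0 0 -1"}}

```text
time: 52.8
position: [0.595, 0.1635, 0.3376]
tool_rot: [3.129, -0.221, -0.059]
ft_force: [-0.4, -0.9, -1.0]
grip_width: 0.128
```

```bash
python3 - <<'E'
from h import *
togo([.6165,.139,.30])
E
```

```text
t 52.8 p [0.595  0.1635 0.3376] rot [ 3.129 -0.221 -0.059] F [-0.4 -0.9 -1. ] g 0.128
world d [ 0.0215 -0.0245 -0.0376] tool cm [2.61 2.1  3.68] tilt R[2] [-0.0375  0.0066 -0.9993] yaw of tool x -8.07 yaw tool y -98.06 fix ax,ay: 0.0066 0.0375
```

Emit:
{"method": "play_rows", "body": {"targets": "1.5 1.2 0 0.007 0.037 0 -1; 1.2 0.9 1 0 0 0 -1; 0 0 0 0 0 0 -1; 0 0 0 0 0 0 -1"}}

```text
time: 53.3
position: [0.6207, 0.1313, 0.3257]
tool_rot: [3.131, -0.233, 0.002]
ft_force: [-1.2, 1.1, -0.6]
grip_width: 0.129
```

```bash
python3 - <<'E'
from h import *
togo([.6165,.139,.268]);shot('wrist','wrist23')
E
```

```text
t 53.3 p [0.6207 0.1313 0.3257] rot [ 3.131e+00 -2.330e-01  2.000e-03] F [-1.2  1.1 -0.6] g 0.129
world d [-0.0042  0.0077 -0.0577] tool cm [-0.54 -0.72  5.77] tilt R[2] [ 0.0016  0.0019 -1.    ] yaw of tool x -8.53 yaw tool y -98.53 fix ax,ay: 0.0019 -0.0016
```

View pics/wrist23.png

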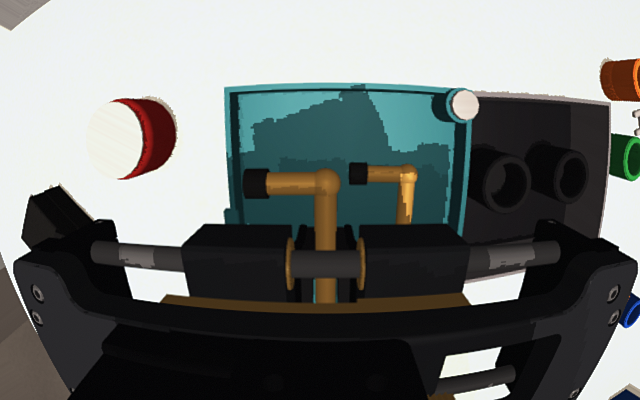

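Emit:
{"method": "play_rows", "body": {"targets": "-0.3 -0.4 2 0 0 0 -1; 0 0 2 0 0 0 -1; 0 0 0.8 0 0 0 -1; 0 0 0 0 0 0 -1"}}

```text
time: 53.85
position: [0.6166, 0.1382, 0.2736]
tool_rot: [3.132, -0.228, -0.002]
ft_force: [-0.2, -0.3, 0.1]
grip_width: 0.126
```

```bash
python3 - <<'E'
from h import *
togo([.6165,.139,.268]);shot('wrist','wrist24')
E
```

```text
t 53.85 p [0.6166 0.1382 0.2736] rot [ 3.132e+00 -2.280e-01 -2.000e-03] F [-0.2 -0.3  0.1] g 0.126
world d [-0.0001  0.0008 -0.0056] tool cm [-0.02 -0.08  0.56] tilt R[2] [-9.0e-04  1.6e-03 -1.0e+00] yaw of tool x -8.34 yaw tool y -98.34 fix ax,ay: 0.0016 0.0009
```

View pics/wrist24.png

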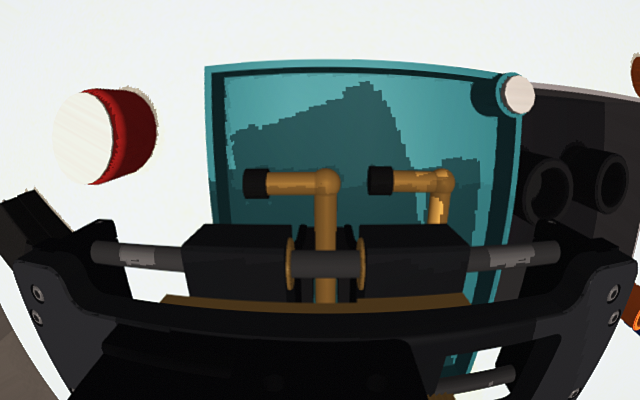

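Emit:
{"method": "play_rows", "body": {"targets": "0 0 0.4 0 0 0 -1; 0 0 0.2 0 0 0 -1; 0 0 0.1 0 0 0 -1; 0 0 0 0 0 0 -0.55; 0 0 0 0 0 0 -0.45; 0 0 0 0 0 0 -0.35; 0 0 0 0 0 0 -0.35; 0 0 0 0 0 0 -0.35; 0 0 -1 0 0 0 -0.35; 0 0 -3 0 0 0 -0.35; 0 0 -4 0 0 0 -0.5; 0 0 -4 0 0 0 -1; 0 0 -1 0 0 0 -1; 0 0 0 0 0 0 -1"}}

```text
time: 55.65
position: [0.617, 0.1382, 0.4052]
tool_rot: [-3.133, 0.229, -0.007]
ft_force: [-0.3, 0.1, -0.5]
grip_width: 0.034
```

```bash
python3 - <<'E'
from h import *
trayrel(1.65);shot('wrist','wrist25');shot('side','side25');shot('scene','scene25')
E
```

```text
t 55.65 p [0.617  0.1382 0.4052] rot [-3.133  0.229 -0.007] F [-0.3  0.1 -0.5] g 0.034
pivot-rel world [-0.073   0.1063] in tray frame at th 1.65 [-0.0949 -0.0873] tool yaw cw from home 1.6538912392646758 fix -0.001 -0.0047 q [-0.4   0.28  0.17  1.51 -0.05  1.35 -1.94]
```

View pics/side25.png

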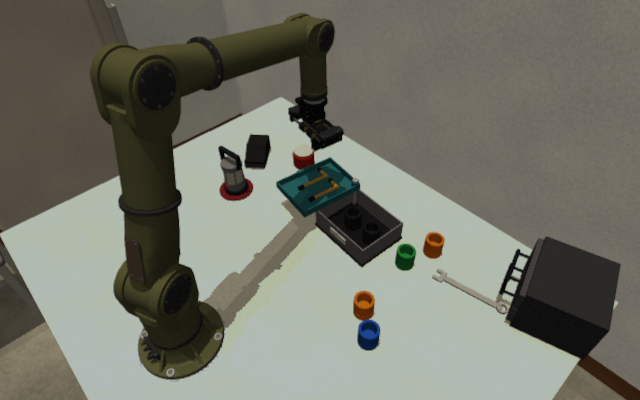

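View pics/scene25.png

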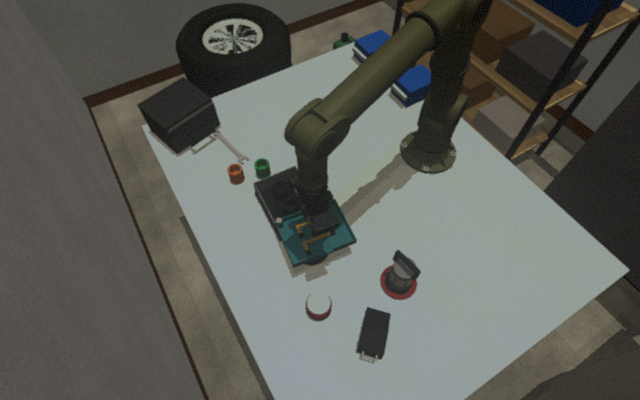

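Emit:
{"method": "play_rows", "body": {"targets": "0 0 0 0 -0.005 -0.143 -1; 0 0 0 0 0 -0.143 -1; 0 0 0 0 0 -0.143 -1; 0 0 0 0 0 -0.143 -1; 0 0 0 0 0 -0.143 -1; 0 0 0 0 0 -0.143 -1; 0 0 0 0 0 -0.143 -1; 0 0 0 0 0 -0.143 -1; 0 0 0 0 0 -0.143 -1; 0 0 0 0 0 -0.143 -1; 0 0 0 0 0 -0.143 -1; 3 -1.5 0 0 0 0 -1; 4 -2 0 0 0 0 -1; 3 -1 0 0 0 0 -1; 0 0 0 0 0 0 -1; 0 0 0 0 0 0 -1"}}

```text
time: 57.8
position: [0.5756, 0.2415, 0.3724]
tool_rot: [-2.305, -2.1, 0.075]
ft_force: [0.8, 0.8, -0.2]
grip_width: 0.009
```

```bash
python3 - <<'E'
from h import *
togo([.568,.241,.269]);trayrel(1.65);shot('wrist','wrist26')
E
```

```text
t 57.8 p [0.5756 0.2415 0.3724] rot [-2.305 -2.1    0.075] F [ 0.8  0.8 -0.2] g 0.009
world d [-0.0076 -0.0005 -0.1034] tool cm [ 0.09 -0.25 10.36] tilt R[2] [-0.0207 -0.0489 -0.9986] yaw of tool x 84.71 yaw tool y -5.35 fix ax,ay: -0.0489 0.0207
t 57.8 p [0.5756 0.2415 0.3724] rot [-2.305 -2.1    0.075] F [ 0.8  0.8 -0.2] g 0.009
pivot-rel world [-0.1144  0.2096] in tray frame at th 1.65 [-0.1913 -0.1429] tool yaw cw from home 0.02945833812686338 fix -0.0489 0.0207 q [-0.37  0.3  -0.08  1.54  0.02  1.35 -0.55]
```

View pics/wrist26.png

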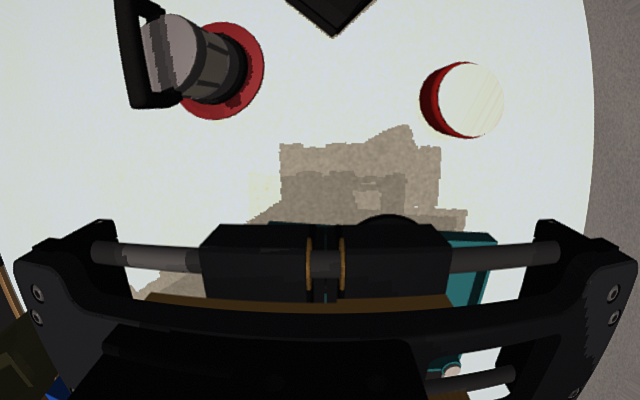

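Emit:
{"method": "play_rows", "body": {"targets": "0.8 -0.4 0 -0.049 0.02 0.047 -1; 0 0 3 0 0 0 -1; 0 0 0 0 0 0 -1"}}

```text
time: 58.22
position: [0.574, 0.2453, 0.3411]
tool_rot: [2.377, 2.049, -0.002]
ft_force: [-0.1, -0.7, -0.7]
grip_width: 0.007
```

```bash
python3 - <<'E'
from h import *
togo([.568,.241,.269]);trayrel(1.65)
E
```

```text
t 58.23 p [0.574  0.2453 0.3411] rot [ 2.377e+00  2.049e+00 -2.000e-03] F [-0.1 -0.7 -0.7] g 0.007
world d [-0.006  -0.0043 -0.0721] tool cm [-0.5  -0.54  7.22] tilt R[2] [-0.0031  0.0017 -1.    ] yaw of tool x 81.5 yaw tool y -8.5 fix ax,ay: 0.0017 0.0031
t 58.23 p [0.574  0.2453 0.3411] rot [ 2.377e+00  2.049e+00 -2.000e-03] F [-0.1 -0.7 -0.7] g 0.007
pivot-rel world [-0.116   0.2134] in tray frame at th 1.65 [-0.1949 -0.145 ] tool yaw cw from home 0.0854594185503117 fix 0.0017 0.0031 q [-0.38  0.3  -0.08  1.6   0.03  1.24 -0.62]
```

Emit:
{"method": "play_rows", "body": {"targets": "0 0 3 0 0 0 -1; 0 0 3 0 0 0 -1; 0 0 1.2 0 0 0 -1; 0 0 0 0 0 0 -1; 0 0 0 0 0 0 -1"}}

```text
time: 58.85
position: [0.5784, 0.2421, 0.2741]
tool_rot: [2.381, 2.039, 0.011]
ft_force: [-1.0, 0.5, 0.1]
grip_width: 0.003
```

```bash
python3 - <<'E'
from h import *
togo([.568,.241,.269]);trayrel(1.65)
E
```

```text
t 58.85 p [0.5784 0.2421 0.2741] rot [2.381 2.039 0.011] F [-1.   0.5  0.1] g 0.003
world d [-0.0104 -0.0011 -0.0051] tool cm [-0.27 -1.01  0.5 ] tilt R[2] [ 6.0e-04  9.9e-03 -1.0e+00] yaw of tool x 81.15 yaw tool y -8.86 fix ax,ay: 0.0099 -0.0006
t 58.85 p [0.5784 0.2421 0.2741] rot [2.381 2.039 0.011] F [-1.   0.5  0.1] g 0.003
pivot-rel world [-0.1116  0.2102] in tray frame at th 1.65 [-0.1923 -0.1402] tool yaw cw from home 0.09171187359029154 fix 0.0099 -0.0006 q [-0.38  0.36 -0.07  1.67  0.03  1.11 -0.62]
```

Emit:
{"method": "play_rows", "body": {"targets": "-1 -0.6 0.4 0.01 0 -0.01 -1; -1.2 -0.5 0 0 0 0 -1; -0.8 -0.7 0 0 0 -0.04 -1; -0.9 -1 0 0 0 -0.06 -1; -0.9 -1 0 0 0 -0.06 -1; -0.9 -1 0 0 0 -0.06 -1; 0 0 0 0 0 0 -1"}}

```text
time: 59.72
position: [0.522, 0.185, 0.2735]
tool_rot: [2.129, 2.309, 0.011]
ft_force: [0.2, 0.6, 0.4]
grip_width: 0.003
```

```bash
python3 - <<'E'
from h import *
trayrel(1.43);shot('side','side27')
E
```

```text
t 59.73 p [0.522  0.185  0.2735] rot [2.129 2.309 0.011] F [0.2 0.6 0.4] g 0.003
pivot-rel world [-0.168   0.1531] in tray frame at th 1.43 [-0.1658 -0.1556] tool yaw cw from home -0.14389591886111686 fix 0.0057 -0.0041 q [-0.3   0.22 -0.1   1.85  0.02  1.07 -0.33]
```

View pics/side27.png

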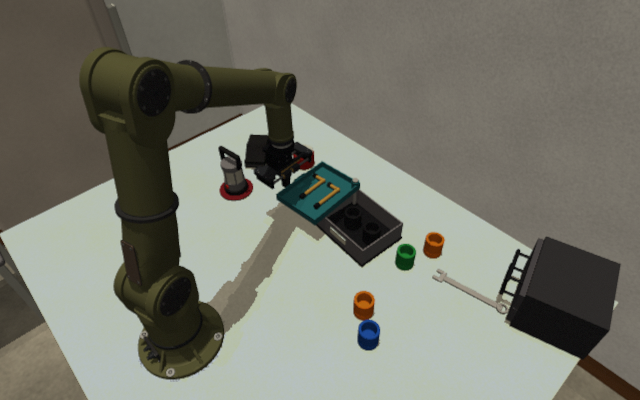

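Emit:
{"method": "play_rows", "body": {"targets": "-1 -1.1 0.2 0.006 -0.004 -0.065 -1; -1.25 -1.3 0.2 0 0 -0.08 -1; -1.25 -1.3 0 0 0 -0.08 -1; -1.25 -1.3 0 0 0 -0.08 -1; -1.25 -1.3 0 0 0 -0.08 -1; -1.25 -1.3 0 0 0 -0.08 -1; -1.25 -1.3 0 0 0 -0.08 -1; 0 0 0 0 0 0 -1"}}

```text
time: 60.78
position: [0.4651, 0.0805, 0.2712]
tool_rot: [1.413, 2.806, 0.015]
ft_force: [0.1, 0.5, -0.7]
grip_width: 0.007
```

```bash
python3 - <<'E'
from h import *
trayrel(.88)
E
```

```text
t 60.77 p [0.4651 0.0805 0.2712] rot [1.413 2.806 0.015] F [ 0.1  0.5 -0.7] g 0.007
pivot-rel world [-0.2249  0.0486] in tray frame at th 0.88 [-0.1715 -0.1534] tool yaw cw from home -0.7007926236940147 fix 0.0087 -0.004 q [-0.15  0.06 -0.08  2.04 -0.    1.04  0.41]
```

Emit:
{"method": "play_rows", "body": {"targets": "-1.1 -1.1 0.1 0.008 -0.004 -0.065 -1; -1.25 -1.35 0 0 0 -0.08 -1; -1.25 -1.35 0 0 0 -0.08 -1; -1.25 -1.35 0 0 0 -0.08 -1; -1.25 -1.35 0 0 0 -0.08 -1; -1.25 -1.35 0 0 0 -0.08 -1; -1.25 -1.35 0 0 0 -0.08 -1; 0 0 0 0 0 0 -1"}}

```text
time: 61.78
position: [0.4726, -0.0385, 0.2701]
tool_rot: [-0.593, -3.076, -0.006]
ft_force: [-0.8, 1.4, 1.1]
grip_width: 0.004
```

```bash
python3 - <<'E'
from h import *
trayrel(.34)
shot('side','side28')
E
```

```text
t 61.77 p [ 0.4726 -0.0385  0.2701] rot [-0.593 -3.076 -0.006] F [-0.8  1.4  1.1] g 0.004
pivot-rel world [-0.2174 -0.0704] in tray frame at th 0.34 [-0.1724 -0.15  ] tool yaw cw from home -1.2525492707593002 fix 0.0022 -0.009 q [-0.    0.07  0.03  2.03 -0.01  1.05  1.22]
```

View pics/side28.png

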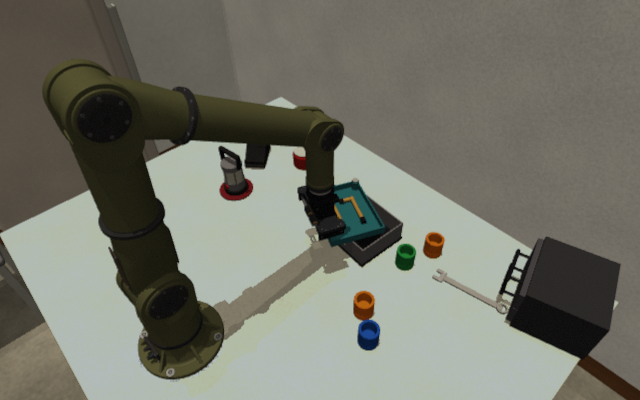

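Emit:
{"method": "play_rows", "body": {"targets": "-0.9 -0.9 0 0.002 -0.009 -0.05 -1; -0.95 -1 0 0 0 -0.06 -1; -0.95 -1 0 0 0 -0.06 -1; -0.95 -1 0 0 0 -0.06 -1; -0.7 -0.7 0 0 0 -0.04 -1; 0 0 0 0 0 0 -1"}}

```text
time: 62.58
position: [0.5005, -0.0879, 0.2681]
tool_rot: [-0.168, -3.122, -0.002]
ft_force: [0.8, 0.6, 0.4]
grip_width: 0.002
```

```bash
python3 - <<'E'
from h import *
trayrel(0)
E
```

```text
t 62.58 p [ 0.5005 -0.0879  0.2681] rot [-1.680e-01 -3.122e+00 -2.000e-03] F [0.8 0.6 0.4] g 0.002
pivot-rel world [-0.1895 -0.1198] in tray frame at th 0 [-0.1816 -0.1315] tool yaw cw from home -1.5259433267544116 fix 0.0004 -0.0153 q [ 0.06  0.14  0.06  1.96 -0.01  1.06  1.59]
```

Emit:
{"method": "play_rows", "body": {"targets": "-0.6 -0.5 0 0 -0.012 -0.03 -1; -0.5 -0.3 0 0 0 -0.015 -1; -0.4 0 0 0 0 0 -1; -0.3 0 0 0 0 0 -1; 0 0 0 0 0 0 -1"}}

```text
time: 63.2
position: [0.5132, -0.0945, 0.2657]
tool_rot: [-0.107, -3.121, 0.002]
ft_force: [0.7, 1.5, -0.0]
grip_width: 0.0
```

```bash
python3 - <<'E'
from h import *
trayrel(0)
E
```

```text
t 63.2 p [ 0.5132 -0.0945  0.2657] rot [-1.070e-01 -3.121e+00  2.000e-03] F [ 0.7  1.5 -0. ] g 0.0
pivot-rel world [-0.1768 -0.1264] in tray frame at th 0 [-0.1685 -0.1373] tool yaw cw from home -1.564876974208916 fix -0.0021 -0.0191 q [ 0.07  0.17  0.06  1.93 -0.01  1.06  1.64]
```

Emit:
{"method": "play_rows", "body": {"targets": "-0.4 0 0 0 -0.015 0 -1; -0.5 0 0 0 0 0 -1; -0.5 0 0 0 0 0 -1"}}

```text
time: 63.58
position: [0.5175, -0.0946, 0.2651]
tool_rot: [-0.111, -3.101, 0.002]
ft_force: [-16.3, -0.5, 14.8]
grip_width: 0.004
```

```bash
python3 - <<'E'
from h import *
trayrel(0)
E
```

```text
t 63.58 p [ 0.5175 -0.0946  0.2651] rot [-1.110e-01 -3.101e+00  2.000e-03] F [-16.3  -0.5  14.8] g 0.004
pivot-rel world [-0.1725 -0.1265] in tray frame at th 0 [-0.1642 -0.1371] tool yaw cw from home -1.5620137021349427 fix -0.0029 -0.039 q [ 0.07  0.19  0.06  1.91 -0.01  1.08  1.64]
```

Emit:
{"method": "play_rows", "body": {"targets": "1.5 0 0 0 0 0 -1; 2 0 -0.5 0 -0.02 0 -1; 0 0 -3 0 -0.019 0 -1; 0 0 -5 0 0 0 -1; 0 0 -6 0 0 0 -1; 0 0 -3 0 0 0 -1; 0 0 0 0 0 0 -1; 0 0 0 0 0 0 -1"}}

```text
time: 64.58
position: [0.4804, -0.0838, 0.4467]
tool_rot: [0.107, 3.127, 0.003]
ft_force: [-1.2, -0.8, -0.9]
grip_width: 0.007
```

```bash
python3 - <<'E'
from h import *
togo([.442,.38,.43]);shot('side','side29');shot('scene','scene29');shot('wrist','wrist29')
E
sed -i "s/^for n in('side1','side4','side5')/for n in('side29',)/; s/^for n in('wrist5','side4','scene4','side5')/for n in('side29','scene29','wrist29')/; /^X,C=ld('wrist5')/,\$d" m2.py; python3 m2.py
```

```text
t 64.58 p [ 0.4804 -0.0838  0.4467] rot [1.070e-01 3.127e+00 3.000e-03] F [-1.2 -0.8 -0.9] g 0.007
world d [-0.0384  0.4638 -0.0167] tool cm [ 7.02 46.    1.69] tilt R[2] [-0.013   0.0024 -0.9999] yaw of tool x 176.09 yaw tool y 86.09 fix ax,ay: 0.0024 0.0130
side29 880 483 dir deg 86.54 pt [ 0.523  -0.0702] [ 0.5152 -0.1743] [0.5321 0.0488]
side29 397 368 dir deg -3.69 pt [ 0.6004 -0.1761] [ 0.514  -0.1839] [ 0.6876 -0.1688]
side29 rim ((605.92724609375, -66.925048828125), (222.25790405273438, 179.16053771972656), 86.43223571777344) [[510.0, -172.0], [688.0, -183.0], [702.0, 38.0], [523.0, 50.0]]
scene29 rim ((607.1533203125, -59.901824951171875), (224.53945922851562, 175.32888793945312), 86.38646697998047) [[513.0, -166.0], [688.0, -177.0], [702.0, 47.0], [527.0, 58.0]]
wrist29 rim ((530.09716796875, -56.706031799316406), (220.6123809814453, 23.856552124023438), 82.92816925048828) [[505.0, -165.0], [528.0, -168.0], [556.0, 51.0], [532.0, 54.0]]
```

View pics/side29.png

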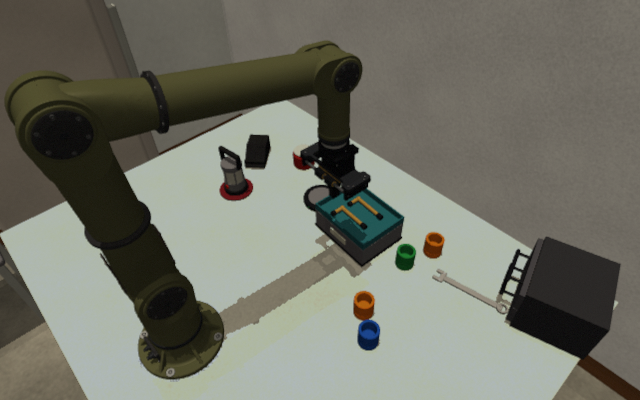

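View pics/scene29.png

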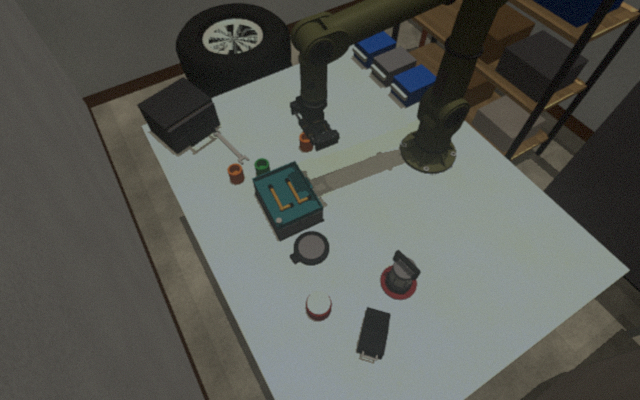

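Emit:
{"method": "play_rows", "body": {"targets": "0 0 0 0.002 0.013 0.15 0; 0 0 0 0 0 0.15 1; 0 0 0 0 0 0.15 1; 0 0 0 0 0 0.15 1; 0 0 0 0 0 0.15 1; 0 0 0 0 0 0.15 1; 0 0 0 0 0 0.15 1; 0 0 0 0 0 0.15 1; 0 0 0 0 0 0.15 1; 3 0 0 0 0 0 1; 5 0.3 0 0 0 0 1; 5.5 0.5 0 0 0 0 1; 5.5 0.5 0 0 0 0 1; 5.5 0.5 0 0 0 0 1; 5.5 0.5 0 0 0 0 1; 4 0.3 0 0 0 0 1; 2 0 0 0 0 0 1; 0 0 0 0 0 0 1; 0 0 0 0 0 0 1", "newtons": 45}}

```text
time: 67.1
position: [0.4675, 0.2849, 0.4209]
tool_rot: [-2.09, -2.304, 0.045]
ft_force: [-0.1, -0.4, 0.7]
grip_width: 1.0
```

```bash
cat > lamp.py <<'E'
from h import *
import sys
im=shot('wrist',sys.argv[1]);X=cloud(im,True);x,y,z=X[...,0],X[...,1],X[...,2]
cx,cy,zb=map(float,sys.argv[2:5])
near=(abs(x-cx)<.08)&(abs(y-cy)<.08)
m=near&(z>zb-.008)&(z<zb+.008);print('bar',cv2.minAreaRect((X[m][:,:2]*1000).astype(np.float32)),np.median(z[m]))
togo([cx,cy,.35])
E
python3 lamp.py wrist30 .442 .38 .173
```

```text
bar ((442.65869140625, 379.51556396484375), (16.40503692626953, 92.03282928466797), 7.678229808807373) 0.17260884150253822
t 67.15 p [0.4674 0.2848 0.421 ] rot [-2.09  -2.303  0.044] F [ 0.1  0.2 -0.3] g 1.0
world d [-0.0254  0.0952 -0.071 ] tool cm [ 9.69 -1.31  7.2 ] tilt R[2] [ 0.004  -0.0421 -0.9991] yaw of tool x 95.55 yaw tool y 5.56 fix ax,ay: -0.0421 -0.0040
```

View pics/wrist30.png

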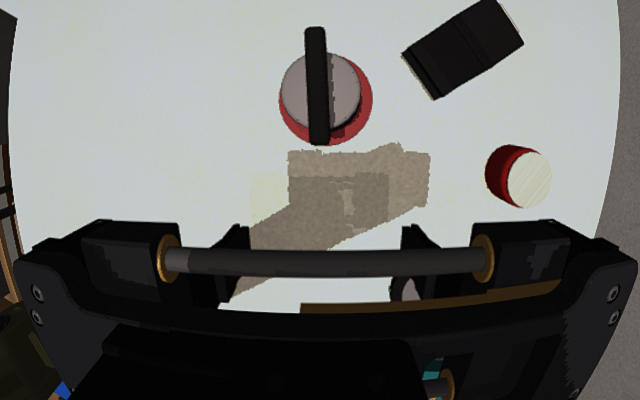

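Emit:
{"method": "play_rows", "body": {"targets": "3 -0.4 0 -0.042 -0.004 -0.045 1; 4 -0.4 0 0 0 0 1; 2.4 -0.3 0 0 0 0 1; 0.3 0 0 0 0 0 1; 0 0 0 0 0 0 1"}}

```text
time: 67.78
position: [0.4441, 0.3808, 0.4216]
tool_rot: [2.057, 2.37, 0.008]
ft_force: [0.9, -0.3, -0.5]
grip_width: 1.0
```

```bash
python3 lamp.py wrist31 .4427 .3797 .173; python3 - <<'E'
from h import *
togo([.4427,.3797,.332])
E
```

```text
bar ((441.67333984375, 385.59906005859375), (16.04091453552246, 79.80997467041016), 8.354145050048828) 0.17258461324084548
t 67.83 p [0.4441 0.3806 0.4217] rot [2.058 2.369 0.008] F [-0.4  0.4 -1.1] g 0.999
world d [-0.0014 -0.0009 -0.0717] tool cm [-0.08 -0.2   7.16] tilt R[2] [ 0.001   0.0062 -1.    ] yaw of tool x 98.05 yaw tool y 8.05 fix ax,ay: 0.0062 -0.0010
t 67.83 p [0.4441 0.3806 0.4217] rot [2.058 2.369 0.008] F [-0.4  0.4 -1.1] g 0.999
world d [-0.0014 -0.0009 -0.0897] tool cm [-0.08 -0.21  8.96] tilt R[2] [ 0.001   0.0062 -1.    ] yaw of tool x 98.05 yaw tool y 8.05 fix ax,ay: 0.0062 -0.0010
```

Emit:
{"method": "play_rows", "body": {"targets": "0 -0.2 2 0.006 0 0 1; 0 0 3 0 0 0 1; 0 0 2.5 0 0 0 1; 0 0 1 0 0 0 1; 0 0 0 0 0 0 1"}}

```text
time: 68.45
position: [0.4438, 0.3751, 0.3302]
tool_rot: [2.068, 2.364, -0.005]
ft_force: [-0.7, 0.0, 0.5]
grip_width: 1.0
```

```bash
python3 - <<'E'
from h import *
togo([.4427,.3797,.332])
E
```

```text
t 68.45 p [0.4438 0.3751 0.3302] rot [ 2.068  2.364 -0.005] F [-0.7  0.   0.5] g 1.0
world d [-0.0011  0.0046  0.0018] tool cm [ 0.47 -0.05 -0.18] tilt R[2] [-0.0026 -0.0019 -1.    ] yaw of tool x 97.64 yaw tool y 7.64 fix ax,ay: -0.0019 0.0026
```

Emit:
{"method": "play_rows", "body": {"targets": "0.45 -0.05 -0.15 0 0 -0.01 1; 0 0 0 0 0 0 0; 0 0 0 0 0 0 -0.5; 0 0 0 0 0 0 -1; 0 0 0 0 0 0 -1; 0 0 0 0 0 0 -1; 0 0 0 0 0 0 -1; 0 0 0 0 0 0 -1; 0 0 0 0 0 0 -1; 0 0 0 0 0 0 -1; 0 0 0 0 0 0 -1; 0 0 0 0 0 0 -1", "newtons": 45}}

```text
time: 69.95
position: [0.4427, 0.3806, 0.3347]
tool_rot: [2.055, 2.375, 0.001]
ft_force: [-0.1, 0.6, -0.2]
grip_width: 0.177
```

```bash
python3 - <<'E'
from h import *
st()
im=np.load('pics/wrist26.npz')
for n in('scene29','side29'):
    im=np.load('pics/'+n+'.npz');X=cloud({k:im[k] for k in im});x,y,z=X[...,0],X[...,1],X[...,2];C=im['pixels'].astype(int)
    print(n)
    m=(z>.006)&(z<.022)&(x>.5)&(x<.75)&(y>.055)&(y<.22)
    if n=='side29': m&=y>.07
    Q=X[m][:,:2]
    # robust outer circle: fix r=62, grid search best boundary by maximizing coverage of points in disc & minimal outside
    from scipy.optimize import minimize
    best=None
    for cx in np.arange(.605,.65,.001):
        for cy in np.arange(.105,.15,.001):
            d=np.hypot(Q[:,0]-cx,Q[:,1]-cy); s=(d<.062).sum()-0*(d>.062).sum()
            if best is None or s>best[0]: best=(s,[(cx,cy)])
            elif s==best[0]: best[1].append((cx,cy))
    print(len(Q),best[0],np.mean(best[1],0),len(best[1]))
    # white/bright inner ring?
E
```

```text
t 69.95 p [0.4427 0.3806 0.3347] rot [2.055e+00 2.375e+00 1.000e-03] F [-0.1  0.6 -0.2] g 0.177
scene29
983 884 [0.6255 0.129 ] 2
side29
414 411 [0.617  0.1275] 6
```

Emit:
{"method": "play_rows", "body": {"targets": "0 0 -0.5 0 0 0 -1; 0 0 -1 0 0 0 -1; 0 0 -2 0 0 0 -1; 0 0 -3 0 0 0 -1; 0 0 -3 0 0 0 -1; 0 0 -1 0 0 0 -1; 0 0 0 0 0 0 -1"}}

```text
time: 70.82
position: [0.4429, 0.3797, 0.4421]
tool_rot: [2.056, 2.374, -0.004]
ft_force: [0.2, 0.0, -3.5]
grip_width: 0.181
```

```bash
python3 - <<'E'
from h import *
from scipy.optimize import least_squares
im=np.load('pics/wrist1.npz');X=cloud({k:im[k] for k in im},True);m=(abs(X[...,0]-.63)<.09)&(abs(X[...,1]-.13)<.1)&(X[...,2]>.01)&(X[...,2]<.026)
Q=X[m];g=np.array([.627,.129]);d=Q[:,:2]-g;an=np.arctan2(d[:,1],d[:,0]);rr=np.hypot(*d.T)
E=[]
for k in np.arange(.6,3.14,.05):
    w=(an>=k)&(an<k+.05)
    if w.sum()>5: E.append(Q[np.argmax(np.where(w,rr,0))][:2])
for k in np.arange(-3.14,-2.6,.05):
    w=(an>=k)&(an<k+.05)
    if w.sum()>5: E.append(Q[np.argmax(np.where(w,rr,0))][:2])
E=np.array(E)
for f in (True,False):
    s=least_squares(lambda p:np.hypot(E[:,0]-p[0],E[:,1]-p[1])-(.062 if f else p[2]),[.627,.129,.062],loss='soft_l1',f_scale=.001);print(s.x,np.abs(s.fun).mean())
togo([.626,.129,.42])
E
```

```text
[0.62497399 0.12619649 0.062     ] 0.0005409103312860329
[0.62450198 0.12711906 0.06116483] 0.0004613741869920937
t 70.83 p [0.4429 0.3797 0.4421] rot [ 2.056  2.374 -0.004] F [ 0.2  0.  -3.5] g 0.181
world d [ 0.1831 -0.2507 -0.0221] tool cm [-27.43  14.54   2.26] tilt R[2] [-0.0025 -0.0012 -1.    ] yaw of tool x 98.23 yaw tool y 8.23 fix ax,ay: -0.0012 0.0025
```

Emit:
{"method": "play_rows", "body": {"targets": "-2 1 0 0 0 0 -1; -3.5 1.8 0 0 0 0 -1; -4 2.1 0 0 0 0 -1; -4 2.1 0 0 0 0 -1; -4 2.1 0 0 0 0 -1; -4 2.1 0 0 0 0 -1; -3 1.6 0 0 0 0 -1; -2 1 0 0 0 0 -1; 0 0 0 0 0 0 -1; 0 0 0 0 0 0 -1"}}

```text
time: 72.08
position: [0.6198, 0.1323, 0.4261]
tool_rot: [-2.041, -2.373, 0.033]
ft_force: [-0.1, 0.9, -3.3]
grip_width: 0.184
```

```bash
python3 - <<'E'
from h import *
togo([.625,.127,.352])
E
```

```text
t 72.08 p [0.6198 0.1323 0.4261] rot [-2.041 -2.373  0.033] F [-0.1  0.9 -3.3] g 0.184
world d [ 0.0052 -0.0053 -0.0741] tool cm [-0.56  0.61  7.4 ] tilt R[2] [-0.0049 -0.0235 -0.9997] yaw of tool x 98.62 yaw tool y 8.61 fix ax,ay: -0.0235 0.0049
```

Emit:
{"method": "play_rows", "body": {"targets": "-0.5 0.5 1 -0.023 0.005 0 -1; 0 0 2 0 0 0 -1; 0 0 2 0 0 0 -1; 0 0 1 0 0 0 -1; 0 0 0 0 0 0 -1"}}

```text
time: 72.7
position: [0.6213, 0.1384, 0.3659]
tool_rot: [-2.029, -2.394, -0.007]
ft_force: [0.6, 0.2, -3.5]
grip_width: 0.178
```

```bash
python3 - <<'E'
from h import *
togo([.625,.127,.3467]);shot('side','side32');shot('wrist','wrist32')
E
```

```text
t 72.7 p [0.6213 0.1384 0.3659] rot [-2.029 -2.394 -0.007] F [ 0.6  0.2 -3.5] g 0.178
world d [ 0.0037 -0.0114 -0.0192] tool cm [-1.19  0.18  1.92] tilt R[2] [ 5.3e-03  9.0e-04 -1.0e+00] yaw of tool x 99.44 yaw tool y 9.44 fix ax,ay: 0.0009 -0.0053
```

View pics/wrist32.png

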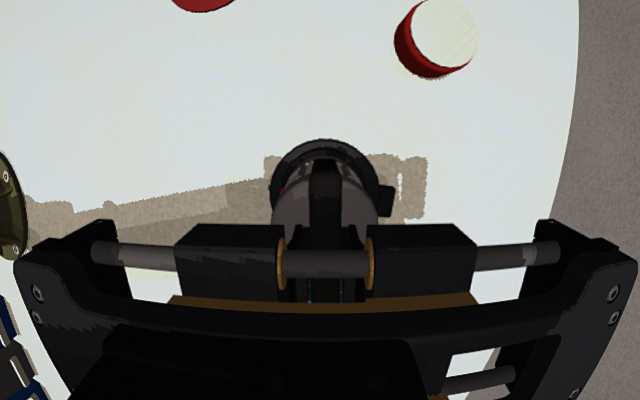

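Emit:
{"method": "play_rows", "body": {"targets": "-0.7 0.1 0 0 -0.005 0 -1; -0.5 0.1 0.3 0 0 0 -1; 0 0 0.4 0 0 0 -1; 0 0 0 0 0 0 -1"}}

```text
time: 73.3
position: [0.6267, 0.1251, 0.3617]
tool_rot: [2.031, 2.391, 0.007]
ft_force: [-0.5, -0.7, -3.5]
grip_width: 0.18
```

```bash
python3 - <<'E'
from h import *
togo([.625,.127,.3467])
E
```

```text
t 73.3 p [0.6267 0.1251 0.3617] rot [2.031 2.391 0.007] F [-0.5 -0.7 -3.5] g 0.18
world d [-0.0017  0.0019 -0.015 ] tool cm [ 0.21 -0.15  1.5 ] tilt R[2] [-3.0e-04  6.5e-03 -1.0e+00] yaw of tool x 99.33 yaw tool y 9.33 fix ax,ay: 0.0065 0.0003
```

Emit:
{"method": "play_rows", "body": {"targets": "0.2 -0.1 0.4 0.006 0 0 -1; 0 0 0.4 0 0 0 -1; 0 0 0.2 0 0 0 -1; 0 0 0.2 0 0 0 -1; 0 0 0 0 0 0 -1"}}

```text
time: 73.92
position: [0.6252, 0.1275, 0.3486]
tool_rot: [-2.032, -2.395, 0.001]
ft_force: [0.5, 0.0, -3.5]
grip_width: 0.18
```

```bash
python3 - <<'E'
from h import *
togo([.625,.127,.3467])
im=shot('wrist','wrist33');X=cloud(im,True)
# visible charger far-edge and lamp foot edge along angles (lamp foot r=42 near z~.02-.03)
m=(abs(X[...,0]-.625)<.09)&(X[...,1]>.12)&(X[...,1]<.2)&(X[...,2]>.008)&(X[...,2]<.05)
Q=X[m];from scipy.optimize import least_squares
E=[];g=np.array([.625,.127]);d=Q[:,:2]-g;an=np.arctan2(d[:,1],d[:,0]);rr=np.hypot(*d.T);z=Q[:,2]
F=[]
for k in np.arange(.7,2.9,.05):
    w=(an>=k)&(an<k+.05)&(z<.023)
    if w.sum()>5: E.append(Q[np.argmax(np.where(w,rr,0))][:2])
E=np.array(E);s=least_squares(lambda p:np.hypot(E[:,0]-p[0],E[:,1]-p[1])-.062,[.627,.129],loss='soft_l1',f_scale=.001);print('charger',s.x,np.abs(s.fun).mean(),len(E))
E
```

```text
t 73.92 p [0.6252 0.1275 0.3486] rot [-2.032e+00 -2.395e+00  1.000e-03] F [ 0.5  0.  -3.5] g 0.18
world d [-0.0002 -0.0005 -0.0019] tool cm [-0.05 -0.03  0.19] tilt R[2] [ 1.e-04 -6.e-04 -1.e+00] yaw of tool x 99.37 yaw tool y 9.37 fix ax,ay: -0.0006 -0.0001
charger [0.62489158 0.12633499] 0.00033806189731897446 44
```

Emit:
{"method": "play_rows", "body": {"targets": "0 0 0.15 0 0 0 -1; 0 0 0.15 0 0 0 -1; 0 0 0.1 0 0 0 -1; 0 0 0.1 0 0 0 -1"}}

```text
time: 74.47
position: [0.6254, 0.1278, 0.3468]
tool_rot: [2.032, 2.394, 0.003]
ft_force: [-3.2, -0.5, 5.0]
grip_width: 0.174
```

Emit:
{"method": "play_rows", "body": {"targets": "0 0 0 0 0 0 -0.5; 0 0 0 0 0 0 0; 0 0 0 0 0 0 0.5; 0 0 0 0 0 0 1; 0 0 0 0 0 0 1; 0 0 0 0 0 0 1; 0 0 0 0 0 0 1; 0 0 0 0 0 0 1; 0 0 -1 0 0 0 1; 0 0 -3 0 0 0 1; 0 0 -4 0 0 0 1; 0 0 -2 0 0 0 1; 0 0 0 0 0 0 1; 0 0 0 0 0 0 1"}}

```text
time: 76.22
position: [0.6253, 0.1277, 0.4513]
tool_rot: [2.03, 2.393, 0.008]
ft_force: [0.1, 0.2, -0.4]
grip_width: 1.004
```

```bash
python3 lamp.py wrist34 .625 .127 .185; python3 - <<'E'
from h import *
shot('side','side34');shot('scene','scene34')
E
sed -i "s/29'/34'/g" m2.py; python3 m2.py
```

```text
bar ((624.8866577148438, 128.6040496826172), (16.272205352783203, 87.7144775390625), 9.0897855758667) 0.18463984744552342
t 76.28 p [0.6254 0.1277 0.4512] rot [2.03  2.393 0.007] F [-0.2 -0.  -0.7] g 0.998
world d [-0.0004 -0.0007 -0.1012] tool cm [-0.06 -0.1  10.12] tilt R[2] [ 4.0e-04  5.8e-03 -1.0e+00] yaw of tool x 99.37 yaw tool y 9.37 fix ax,ay: 0.0058 -0.0004
side34 877 469 dir deg 86.38 pt [ 0.523  -0.0681] [ 0.5149 -0.1731] [0.5332 0.0514]
side34 408 378 dir deg -3.68 pt [ 0.6005 -0.1761] [ 0.5206 -0.1836] [ 0.6874 -0.1686]
side34 rim ((605.7886352539062, -66.76383972167969), (224.13931274414062, 179.3548583984375), 86.45451354980469) [[509.0, -173.0], [688.0, -184.0], [702.0, 40.0], [523.0, 51.0]]
scene34 rim ((609.7048950195312, -60.81819152832031), (220.88523864746094, 170.56350708007812), 86.50282287597656) [[518.0, -166.0], [688.0, -176.0], [702.0, 44.0], [531.0, 55.0]]
wrist34 rim ((601.0994873046875, 12.010810852050781), (194.42788696289062, 102.70712280273438), 15.00797176361084) [[494.0, 36.0], [520.0, -63.0], [708.0, -12.0], [682.0, 87.0]]
```

View pics/side34.png

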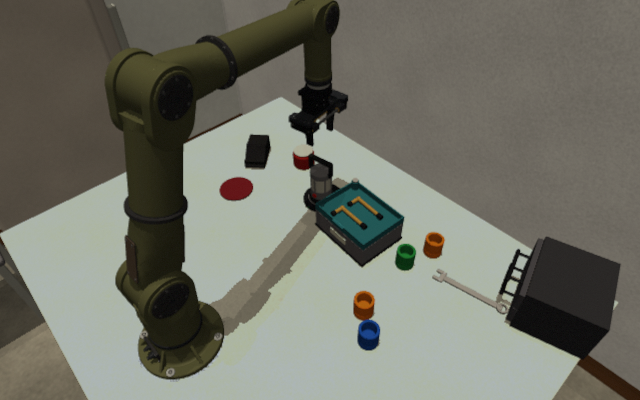

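View pics/wrist34.png

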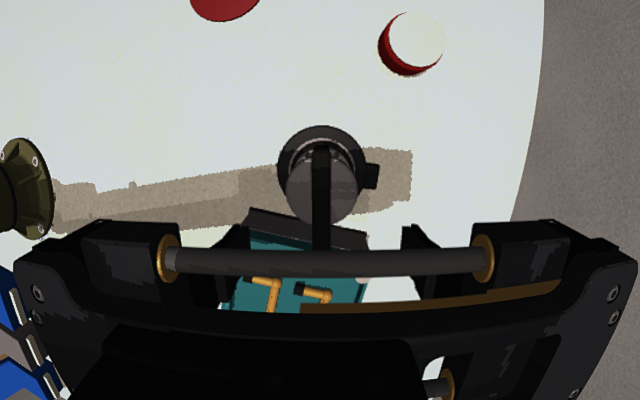

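```bash
python3 -c "
from bench import ctrl
print(ctrl.close_job())"
```

```text
the job is handed in; nothing more can be done
None
```

The job is done and handed in at about 76 s of the 210 s allowed, in the order asked. The hand-in gave no verdict.

**What was there:** two black sockets and two valve stems. I saw no lug nuts in any view. The blue, green and orange look-alikes were left alone.

**What I did:**
1. I moved the lamp to the middle of the coaster.
2. I pushed the tray open to its stop (about 25 N on contact).
3. I stood both sockets upright in the bin and laid both stems in the tray.
4. I pushed the tray back to its home stop (about 16 N on contact).
5. I stood the lamp back on its charging base.

**Last checks:**
- **Lamp:** it stands upright, with its bar centre at (0.625, 0.128) against a charging-base centre of (0.625, 0.126), so within about 2 mm.
- **Tray:** its rim lies at 86.5° and the bin wall at 86.4°, so it is home. Both stems were visible inside it.
- **Sockets:** I last saw both standing in the bin, just before the tray closed over them; they are hidden now.
- **Others:** I never touched the tin, chock or wrench. They look unmoved in the pictures, though I did not measure them.

**Disagreements:** the side camera read up to 10 mm off the wrist and scene cameras in y, so I relied on the wrist camera for placing. One wrist fit of the closed tray's rim disagreed in angle, but only part of the tray was in view and I set it aside.

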